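# Set up the succulents under the cordless grow lamp

### The job

Get the desk plants ready under the grow lamp: hang the headset that is standing on the lamp mat over the bar of its hanger, and slide every potted succulent along the desk to stand wholly inside a white ring of its own on the mat - the pots are loosely filled, so never lift or tip them. Take the charged battery pack out of the charger and plug it fully home in the socket of the lamp's foot, and when all of this is in place press the lamp's green button right down to switch it on. Leave the mug, the phone stand and the figurine where they are.

Things in the scene. Friction and masses are not known exactly. Their poses are not given: they have to be found in the camera images.
- pot_white: white ceramic round straight-sided plant pot holding a pale rosette succulent; pot 66 mm diameter and 56 mm tall, plant within 30 mm of the axis and up to 88 mm above the desk, 0.32 kg (+-35%); origin at the centre of its underside, z up. Three or four of the four pots are present in a run. It can be gripped across its 66 mm width from above, and slides on the desk with 2 to 5 N
- pot_terracotta: terracotta round straight-sided plant pot holding a round green cactus with a pink tip; pot 66 mm diameter and 56 mm tall, plant within 30 mm of the axis and up to 88 mm above the desk, 0.32 kg (+-35%); origin at the centre of its underside, z up. Three or four of the four pots are present in a run. It can be gripped across its 66 mm width from above, and slides on the desk with 2 to 5 N
- pot_blue: blue ceramic round straight-sided plant pot holding a small columnar cactus; pot 66 mm diameter and 56 mm tall, plant within 30 mm of the axis and up to 88 mm above the desk, 0.32 kg (+-35%); origin at the centre of its underside, z up. Three or four of the four pots are present in a run. It can be gripped across its 66 mm width from above, and slides on the desk with 2 to 5 N
- pot_grey: grey concrete round straight-sided plant pot holding a spiky aloe; pot 66 mm diameter and 56 mm tall, plant within 30 mm of the axis and up to 88 mm above the desk, 0.32 kg (+-35%); origin at the centre of its underside, z up. Three or four of the four pots are present in a run. It can be gripped across its 66 mm width from above, and slides on the desk with 2 to 5 N
- mat: thin dark green desk mat (125 x 430 mm, flat: pots slide over its edge freely) with four white rings in a row along its own y, 100 mm apart; origin at its centre, at desk height; fixed
- ring0 (a point): centre of a printed white ring on the mat (inner diameter 90 mm), at the mat's own y = -150 mm, desk height; any pot may stand in any ring, one per ring
- ring1 (a point): centre of a printed white ring on the mat (inner diameter 90 mm), at the mat's own y = -50 mm, desk height; any pot may stand in any ring, one per ring
- ring2 (a point): centre of a printed white ring on the mat (inner diameter 90 mm), at the mat's own y = 50 mm, desk height; any pot may stand in any ring, one per ring
- ring3 (a point): centre of a printed white ring on the mat (inner diameter 90 mm), at the mat's own y = 150 mm, desk height; any pot may stand in any ring, one per ring
- headset: black headset with dark wooden ear cups, standing upright on the flat lower ends of its cups, on the mat, band up; 178 mm wide ear to ear along its own y, 64 mm deep along its own x, 167 mm tall, 0.28 kg; origin at the middle between the cups at the level of their undersides, z up. The gap between the ear pads is 90 mm
- headset_crown (a point): centre of the underside of the headset's band at its crown, 153 mm above the headset's origin, axes as the headset's. The band there is 34 mm wide (along its own x: grip it across this, from above), 14 mm thick and flat for 46 mm along y
- hanger: headset hanger, fixed: dark steel foot 150 x 100 x 10 mm, an upright steel post and a level wooden bar; origin at the foot of the post, the bar points along its own -x and ends free
- hanger_bar (a point): middle of the free part of the 16 mm thick bar, on its axis, 170 mm above the desk; own x along the bar to the post (75 mm away, 179 mm tall, 20 mm thick), free end with a 22 mm ball 55 mm the other way. Hung, the headset's own x lies along the bar, a cup each side, the crown's underside on top of the bar, 8 mm above this point, cups 25 mm off the desk
- pack: orange battery pack: body 56 (x) x 34 (y) x 58 mm (z) with black bands, below it a dark steel plug nose 30 (x) x 18 (y) x 18 mm; overall 76 mm tall, 0.25 kg; origin at the centre of the nose's lower end, z up. Works either way round (half turn). It starts standing in the charger, nose 18 mm down its slot. Grip it across the 34 mm
- charger: black desk charger 80 x 70 x 30 mm, fixed, with a loose slot in its top that holds the pack's nose; origin at the centre of its underside, the slot is above it
- lamp: cordless grow lamp, fixed: white foot 180 (x) x 120 (y) x 40 mm, origin at the centre of its underside; a thin stem rises from its far (+x) edge and leans away, carrying an LED bar about 230 mm above the desk, 275 mm to +x of the origin and running 400 mm along its -y
- lamp_socket (a point): centre of the mouth of the battery socket in the top of the lamp's foot, 40 mm above the desk; hole 32.5 (x) x 20.5 (y) mm in the lamp's axes, 20 mm deep. When home, the pack's origin is 18 mm below this point and its body rests on the foot
- lamp_button (a joint): travel of the lamp's green push button, 0 up to 0.006 m fully down; springs back; 4 N pushes it down
- lamp_button_top (a point): centre of the top of the green button (28 mm diameter) on the lamp's foot, 70 mm to -x of the socket; press straight down
- mug: white mug, 80 mm diameter, 95 mm tall; bystander, leave it alone
- phone_stand: black phone on a green stand, 75 x 70 mm, about 135 mm tall; bystander, leave it alone
- figurine: toy figure with a yellow hat, 76 mm wide, 110 mm tall; bystander, leave it alone
Mind the look-alikes: they are no part of the job. Of the things shaped like the pack, the orange one is meant.

How it is judged:
By the outcome, as a careful person would: the job done as asked, in the order asked, and still so for the second after the job is handed in, with the robot touching nothing.
Of pot_white, pot_terracotta, pot_blue, pot_grey only 3 to 4 are there at a start; the rules pass over those that are not, and their reading is None.
At some moment in a run one of pot_white, pot_terracotta, pot_blue, pot_grey may be knocked a few centimetres aside while the robot is not near it.
It also fails if it takes over 210 s, if anything falls off the work surface, if the arm or the gripper's body presses on something with over 40 N, if the wrist force passes 120 N, or if a joint passes its speed limit or range.

### The arm

A 7-joint arm with a two-finger parallel gripper is mounted at the origin on the work surface. World frame = base frame: x ahead of the robot, y to its left, z up, the work surface at z = 0. Lengths are in m, angles in degrees, forces in N, time in s.
With the tool pointing down it reaches from about 0.425 to 0.925 m from the base axis. Payload 6.8 kg.
Tool frame: the origin (TCP) lies between the finger pads; the fingertips stand ctrl.tip_reach ahead of it and the grasp point (between the pads) is the TCP (ctrl.tip_reach is the distance from the TCP to the fingertips, in m); z points along the fingers, y is the line along which they close (so a half turn about z gives the same grasp; the last joint's range is limited). The gripper opens to 85 mm and grips with 20 to 120 N. Pads are 22 mm wide; open, the fingers measure 114 mm over their backs; the gripper's body (76 mm by 85 mm) begins 54 mm behind the grasp point. The pads swing forward as they close: fully open they stand 13 mm farther back than shut.
Start: joints at [-79.017, 27.33, 1.283, 89.118, -0.659, 63.558, -4.761], TCP at [0.199, 0.645, 0.25] pointing down, gripper open.
Joint ranges: [-169.35, 169.35], [-19.33, 120.38], [-80.79, 83.38], [13.8, 139.57], [-78.32, 258.32], [9.67, 109.79], [-169.56, 169.56]. Speed limits (degrees/s): [136.94, 136.94, 180, 180, 180, 180, 180].

### API

Orientations are given as [roll, pitch, yaw] about the fixed x, y, z axes, in that order (R = Rz(yaw) Ry(pitch) Rx(roll)).
In Python, from rig import ctrl, cams gives the robot as it stands.
- The arm moves only by the tool jog_arm, never from a script. Its argument "series" is a list that holds one entry, the list of rows, each a list of 4 numbers: the shift along the tool's x, y, z in mm, then the turn about the tool's z in rad. A call has 1 to 5 rows; each row is the pose to reach, as a shift and turn from the pose commanded when the call began, along the tool's axes at that moment; what a row does not reach only later rows make up. A row lasts 1/8 s, in which the tool goes at most 62.5 mm and 10.7 degrees, less where a joint would pass 70% of its speed; a pose out of reach is approached as far as the arm can. A call with a gripper value outside its range is refused whole. "jaw" is the finger opening in mm, from 0 to 85.4, set as the call begins (left out, the last holds). The fingers move at their own pace and stop on an object; "force" is the grip in N (left out, the last holds). Time passes only in rows, so rows that repeat a pose let the fingers close. It gives the time, the measured TCP pose, the force, the opening and the grip force at its end, in the units of the state.
- ctrl.state(): the state, without advancing time (a new reading comes with each control period).
- cams.camera(name): name is "scene" or "top" or "wrist"; returns a dict with "frame" (420x560x3 uint8, blue, green, red), "fov_y" (degrees; the focal length in pixels is half the picture's height over the tangent of half this angle, whatever the lens; pixels are square), "cx", "cy" (the principal point, pixels), "pose" (4x4, takes a point from camera to world coordinates). Camera axes: x right, y down, z forward; pixel columns grow to the right and rows downward; lengths in m; the calibration is good to about 2 mm. A picture is of the moment at which its call begins. There is no depth.
- ctrl.job_done(): hands the job in; it is judged then, once.
Trained networks look in the newest picture that a camera, given by its name, has taken for a name from the list of things; names that differ only in an ending like _2 or _b are one class to them, and where a whole thing is asked for, a point or a joint stands for the part that bears it (a point fixed in the world has none). Each returns a list of dicts, best first, with "confidence" (0 to 1); they miss things now and then, are a little off and sometimes report something else, mostly with a low value. They report only what shows in the picture. A call takes as long as a camera call. They do not tell look-alikes from the thing itself.
- cams.masks_of(camera, label): "region" (420x560 bool, what is visible of it) and "centre" ([column, row] in pixels, amid what is visible of it).
The state is a dict: "t": time; "joints": joint angles; "qd": joint speeds; "tau": joint torques, N m; "ee_pos": TCP position; "orientation": TCP orientation; "ft_force": force on the tool from outside, world axes, zero at the start; "torque": the same for the moment, N m; "gripper_width": opening from 0.0 (shut) to 1.0 (fully open); "gripper_force": force on a finger pad.
Only numpy, scipy, OpenCV 4.12 (cv2) and the standard library are available. Lean on these libraries where they do the work, as an engineer would, in place of code of your own. Each camera call takes 0.05 s, during which the arm holds its last target. There are 200 camera calls.

## Working session

There is one attempt and no reset: what is moved stays moved. The work goes in short steps, Python scripts to look and compute and a tool call to move; the robot and the scene stay as the last step left them, time stands still between calls to the robot, and variables do not carry over. Pictures are saved under pics/ and viewed, at most 14 in all, crops included, and the job is handed in when it is done.

Besides the shell and the picture viewer there is one more tool, called after "Call:" as a command line: name --argument value ..., lists and objects as JSON in quotes. jog_arm: Moves the arm, as the interface text tells. Its arguments: {"type":"object","properties":{"series":{"type":"array","items":{"type":"array","items":{"type":"array","items":{"type":"number"}}}},"jaw":{"type":"number"},"force":{"type":"number"}},"required":["series"]}

```bash
ls; mkdir -p pics; python3 - <<'E'
from rig import ctrl,cams
import cv2,numpy as np
print(ctrl.state(), ctrl.tip_reach)
for n in("scene","top"):
    c=cams.camera(n); cv2.imwrite(f"pics/{n}0.png",c["frame"]); print(n,c["fov_y"],c["cx"],c["cy"],c["pose"].round(4).tolist())
E
```

```text
pics
{'t': 0.0, 'joints': array([-79.01649778,  27.37749416,   1.28060261,  89.17803978,
        -0.66008732,  63.55668499,  -4.76195416]), 'qd': array([-0.05076337,  0.04793661, -0.01439879, -0.02008802, -0.13941763,
       -0.02787185, -0.03078767]), 'tau': array([-2.90030493e-05, -5.96440887e+01,  1.60760846e+00, -2.81201738e+01,
        1.23654550e-02,  9.21965257e-03, -1.75459758e-05]), 'ee_pos': array([0.19919569, 0.64436237, 0.249308  ]), 'orientation': array([-1.79895363e+02,  7.07434492e-03,  1.62822305e+02]), 'ft_force': array([ 0.13020759, -0.13760023,  0.66323676]), 'torque': array([-0.00695009, -0.01632422,  0.03679717]), 'gripper_force': 0.0, 'gripper_width': 1.0007976790301603} 0.019
scene 52.44353397746544 280.69342615394277 208.39592811336357 [[-0.221, 0.7173, -0.6608, 1.2926], [0.9752, 0.1524, -0.1607, 0.1677], [-0.0146, -0.6799, -0.7332, 0.9444], [0.0, 0.0, 0.0, 1.0]]
top 43.256801661748696 279.53400624208183 213.52463636173778 [[0.0064, -0.9932, 0.1161, 0.3463], [-1.0, -0.006, 0.0039, -0.0404], [-0.0031, -0.1162, -0.9932, 1.8311], [0.0, 0.0, 0.0, 1.0]]
```

View pics/scene0.png

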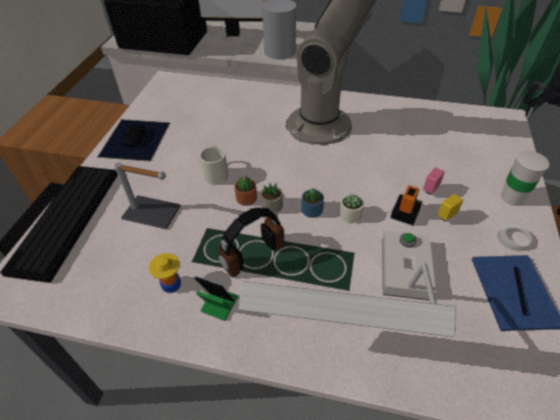

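View pics/top0.png

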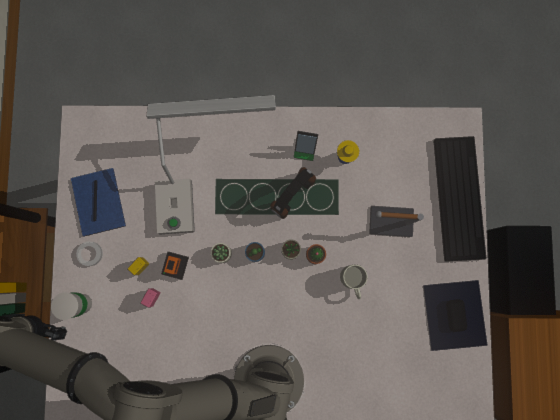

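Scene view: the pots are terracotta (246,189), grey (271,196), blue (313,202) and white (351,208). The headset is at (252,240) and the hanger at (140,190), with its bar's free end at (162,175). The lamp foot is at (408,262). For the pack there are three candidates: orange in the charger at (409,198), pink at (434,180) and yellow at (451,207). The orange one in the charger slot is the one meant; I'll check it in a crop.

```bash
cat > h.py <<'E'
from rig import ctrl,cams
import cv2,numpy as np
from scipy.spatial.transform import Rotation as Ro
def K(c):
    f=c["frame"].shape[0]/2/np.tan(np.radians(c["fov_y"])/2); return np.array([[f,0,c["cx"]],[0,f,c["cy"]],[0,0,1]])
def ray(c,uv,z):
    uv=np.atleast_2d(uv).astype(float); d=np.c_[uv,np.ones(len(uv))]@np.linalg.inv(K(c)).T@c["pose"][:3,:3].T
    o=c["pose"][:3,3]; return (o+d*((z-o[2])/d[:,2])[:,None])[:,:2]
def proj(c,P):
    P=np.atleast_2d(P); q=(P-c["pose"][:3,3])@c["pose"][:3,:3]@K(c).T; return q[:,:2]/q[:,2:]
def go(p,yaw=None):  # shift in tool axes to world point p [m], turn in rad
    s=ctrl.state(); R=Ro.from_euler("xyz",s["orientation"],degrees=True).as_matrix()
    d=R.T@(np.array(p)-s["ee_pos"])*1000
    y=0 if yaw is None else np.radians((s["orientation"][2]-yaw+90)%180-90)
    print("pos",(s["ee_pos"]*1000).round(1),"yaw",s["orientation"][2].round(2),"t",round(s["t"],1),"-> shift",d.round(1),"turn",round(y,3))
def mask(cam,l):
    m=cams.masks_of(cam,l); return [(x["confidence"],np.array(x["centre"]),x["region"]) for x in m]
E
python3 - <<'E'
from h import *
S=cams.camera("scene");T=cams.camera("top")
for n,z in dict(pot_white=.06,pot_terracotta=.06,pot_blue=.06,pot_grey=.06,mat=0,headset=.16,hanger=0.005,pack=.07,charger=.03,lamp=.04,lamp_button_top=.045,mug=.095,phone_stand=.1,figurine=.1).items():
    for cn,c in(("top",T),("scene",S)):
        for cf,ce,r in mask(cn,n)[:2]:
            if cf<.3: continue
            ys,xs=np.nonzero(r); bc=((xs.min()+xs.max())/2,(ys.min()+ys.max())/2)
            (mc,sz,an)=cv2.minAreaRect(np.c_[xs,ys].astype(np.float32))
            print(n,cn,round(cf,2),ce.round(1),"z",z,ray(c,[ce,mc],z).round(3).tolist(),"rect",np.round(sz,0),round(an,1),len(xs))
            if n in("mat",) : print(ray(c,cv2.boxPoints((mc,sz,an)),z).round(3).tolist())
c=S["frame"][150:310,190:480]; cv2.imwrite("pics/c1.png",cv2.resize(c,None,fx=2.7,fy=2.7,interpolation=cv2.INTER_CUBIC))
E
```

```text
pot_white top 0.57 [223.6 253.5] z 0.06 [[0.418, 0.152], [0.42, 0.161]] rect [18. 18.] 90.0 293
pot_white scene 0.89 [348.4 208.2] z 0.06 [[0.455, 0.161], [0.454, 0.167]] rect [23. 28.] 9.5 566
pot_white scene 0.33 [214.8 298.6] z 0.06 [[0.813, -0.115], [0.813, -0.124]] rect [46. 32.] 26.6 1032
pot_terracotta top 0.55 [314.8 253. ] z 0.06 [[0.421, -0.152], [0.418, -0.154]] rect [18. 19.] 90.0 306
pot_terracotta scene 0.81 [246.1 191. ] z 0.06 [[0.449, -0.141], [0.449, -0.143]] rect [28. 21.] 90.0 520
pot_terracotta scene 0.44 [147.7 208.9] z 0.06 [[0.576, -0.396], [0.531, -0.426]] rect [72. 55.] 12.5 1789
pot_blue top 0.86 [254.3 251.5] z 0.06 [[0.425, 0.05], [0.424, 0.049]] rect [20. 19.] 90.0 332
pot_blue scene 0.97 [311.1 202.3] z 0.06 [[0.454, 0.054], [0.456, 0.058]] rect [28. 23.] 90.0 568
pot_grey top 0.37 [393.1 219.8] z 0.06 [[0.534, -0.415], [0.529, -0.425]] rect [53. 28.] 2.6 1257
pot_grey scene 0.96 [275.5 197.6] z 0.06 [[0.457, -0.05], [0.457, -0.064]] rect [28. 22.] 90.0 512
mat top 0.87 [267.5 196.5] z 0 [[0.62, 0.009], [0.62, -0.022]] rect [ 35. 123.] 90.0 3661
[[0.681
[... 2029 characters left out ...]
9. 26.] 82.9 886
mug scene 0.43 [239.2 230.2] z 0.095 [[0.625, -0.107], [0.646, -0.077]] rect [50. 74.] 57.9 1991
phone_stand top 0.96 [304.4 143.3] z 0.1 [[0.786, -0.115], [0.778, -0.118]] rect [21. 27.] 9.5 558
phone_stand scene 0.65 [389.8 300.8] z 0.1 [[0.756, 0.284], [0.706, 0.193]] rect [218.  98.] 6.9 9836
figurine top 0.87 [350.7 153.1] z 0.1 [[0.753, -0.27], [0.758, -0.259]] rect [23. 21.] 90.0 421
figurine top 0.35 [222.9 253. ] z 0.1 [[0.418, 0.15], [0.42, 0.158]] rect [19. 19.] 90.0 312
figurine scene 0.72 [165.6 269.5] z 0.1 [[0.784, -0.243], [0.793, -0.242]] rect [39. 30.] 87.0 925
figurine scene 0.63 [388.1 299.9] z 0.1 [[0.755, 0.28], [0.706, 0.193]] rect [218.  98.] 7.1 9754
```

View pics/c1.png

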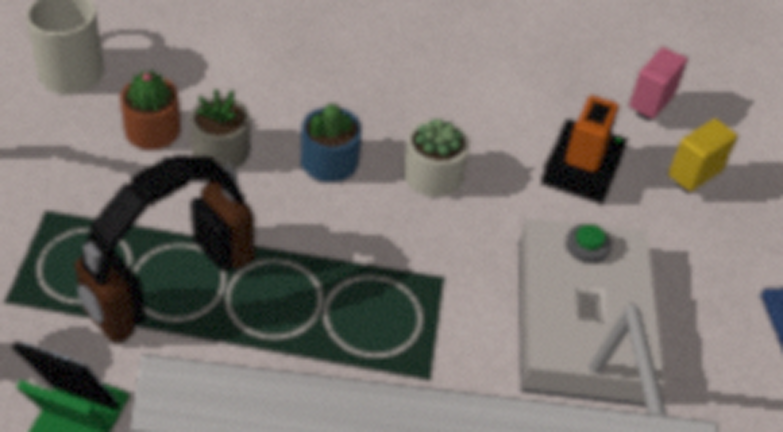

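The enlarged crop confirms it: the orange pack (crop 590,140) stands in the black charger, while the pink and yellow blocks lie loose on the desk and are decoys. Next I move over the headset for a wrist view.

```bash
python3 -c "
from h import *
go([.57,-.07,.40],143)"
```

```text
pos [199.4 644.9 250.3] yaw 162.82 t 1.6 -> shift [-565.3 -573.5 -149.7] turn 0.346
```

Call:
jog_arm --series '[[[-40,-40,-30,0.07],[-80,-80,-60,0.14],[-120,-120,-90,0.21],[-160,-160,-120,0.28],[-200,-200,-150,0.346]]]'

```text
t: 2.22
ee_pos: [0.3289, 0.3989, 0.3979]
orientation: [180.0, -0.0, 142.9]
ft_force: [1.1, 0.9, 0.5]
gripper_width: 1.001
gripper_force: 0.0
```

```bash
python3 -c "
from h import *
go([.57,-.07,.40],143)"
```

```text
pos [328.9 398.9 397.9] yaw 142.86 t 2.2 -> shift [-475.3 -228.3   -2.4] turn -0.002
```

Call:
jog_arm --series '[[[-50,-24,0,0],[-100,-48,0,0],[-150,-72,0,0],[-200,-96,0,0],[-250,-120,0,0]]]'

```text
t: 2.85
ee_pos: [0.4562, 0.1527, 0.3971]
orientation: [179.9, 0.0, 143.0]
ft_force: [1.5, -0.0, 0.3]
gripper_width: 0.999
gripper_force: 0.0
```

Call:
jog_arm --series '[[[-50,-24,0,0],[-100,-48,0,0],[-150,-72,0,0],[-200,-96,0,0],[-225,-108,0,0]]]'

```text
t: 3.48
ee_pos: [0.5709, -0.0706, 0.397]
orientation: [-180.0, 0.1, 142.8]
ft_force: [0.0, 0.0, 0.0]
gripper_width: 1.002
gripper_force: 0.0
```

```bash
python3 -c "
from h import *
c=cams.camera('wrist');print(c['fov_y'],c['pose'].round(4).tolist());f=c['frame']
cv2.imwrite('pics/w1.png',f)
go([.57,-.07,.40],143)"
```

```text
69.82354746188089 [[0.6048, 0.7688, 0.208, 0.5192], [0.7964, -0.5834, -0.1593, -0.0318], [-0.0011, 0.262, -0.9651, 0.5207], [0.0, 0.0, 0.0, 1.0]]
pos [571.4 -73.2 396.9] yaw 142.64 t 3.5 -> shift [ 3.1  1.7 -3.1] turn -0.006
```

View pics/w1.png

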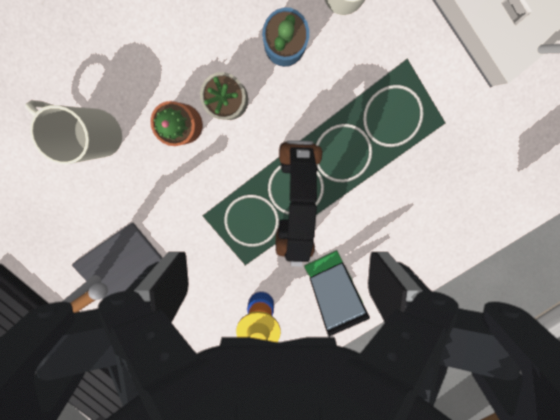

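Wrist view: the headset band runs nearly vertically, from about (305,150) to (297,255). The ring centres are near (252,220), (297,187), (343,152) and (393,115). The pots are terracotta (175,123), grey (224,96) and blue (287,36), with the hanger at the lower left.

```bash
python3 - <<'E'
from h import *
c=cams.camera('wrist');f=c['frame']
print("rings",ray(c,[[252,220],[297,187],[343,152],[393,115]],0).round(3).tolist())
print("corners",ray(c,[[408,59],[445,123],[246,265],[204,216]],0).round(3).tolist())
for n in("pot_terracotta","pot_grey","pot_blue","headset"):
    for cf,ce,r in mask("wrist",n)[:2]:
        if cf<.3: continue
        ys,xs=np.nonzero(r); 
        print(n,round(cf,2),ce,ray(c,ce,.05).round(3))
        if n=="headset" and 220<ce[0]<360: 
            for y in range(130,265,8):
                q=xs[ys==y]
                if len(q): print(y,q.min(),q.max())
cr=f[130:275,215:385]; cv2.imwrite('pics/w1c.png',cv2.resize(cr,None,fx=4,fy=4,interpolation=cv2.INTER_CUBIC))
E
```

```text
rings [[0.625, -0.175], [0.625, -0.073], [0.624, 0.025], [0.624, 0.125]]
corners [[0.566, 0.188], [0.687, 0.187], [0.688, -0.24], [0.566, -0.239]]
pot_terracotta 0.94 [173.8 122.5] [[ 0.423 -0.159]]
pot_terracotta 0.36 [224.8  96.1] [[ 0.441 -0.073]]
pot_grey 0.75 [223.3  96.4] [[ 0.44  -0.075]]
pot_blue 0.57 [289.4  31.6] [[0.43  0.053]]
pot_blue 0.57 [258.8 320.9] [[ 0.772 -0.271]]
headset 0.68 [114.3 264.3] [[ 0.534 -0.399]]
headset 0.68 [505.8  34.8] [[0.618 0.292]]
```

View pics/w1c.png

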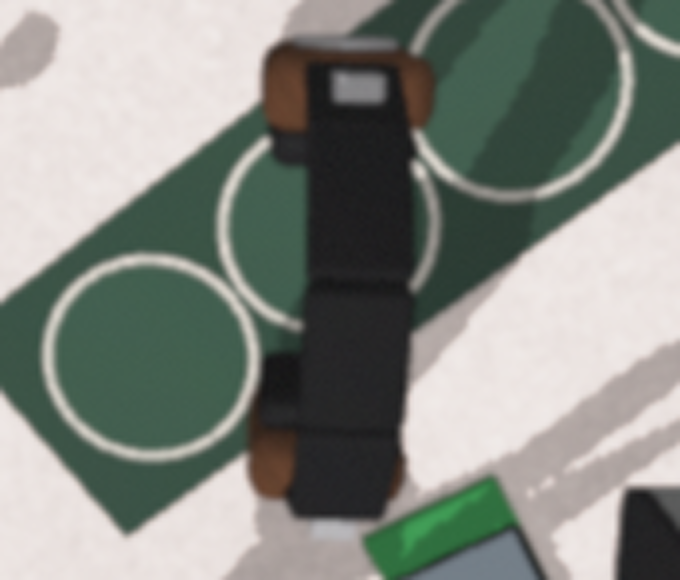

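The crop shows the flat crown segment between seams at full-image (292..318, 201) and (290..316, 238).

```bash
python3 - <<'E'
from h import *
c=cams.camera('wrist')
w=ray(c,[[292,201.2],[318.3,201.2],[290,238],[315.8,238]],.167);print(w.round(4).tolist(),w.mean(0))
d=w[1]-w[0]+w[3]-w[2];print(np.degrees(np.arctan2(d[1],d[0])),np.linalg.norm(w[1]-w[0]))
d=w[2]-w[0]+w[3]-w[1];print(np.degrees(np.arctan2(d[1],d[0])),np.linalg.norm(w[2]-w[0]))
# hanger
print("foot/bar",ray(c,[[97,291]],.17).round(3))
E
```

```text
[[0.6002, -0.0675], [0.6193, -0.042], [0.6371, -0.0975], [0.6565, -0.0717]] [ 0.62828258 -0.06966651]
53.11157215349286 0.03187352617973048
-38.92932262921727 0.047599697401468376
foot/bar [[ 0.544 -0.342]]
```

```bash
python3 -c "
from h import *
go([.628,-.070,.171],142)"
```

```text
pos [570.1 -65.6 396.7] yaw 143.13 t 3.8 -> shift [-49.1  31.1 225.7] turn 0.02
```

```bash
python3 -c "
from h import *
for i in range(6):
    c=cams.camera('wrist');s=ctrl.state();print(s['t'],s['ee_pos'].round(4),s['orientation'].round(2),s['joints'].round(2),c['pose'][:3,3].round(4),c['pose'][:3,0].round(4))
go([.628,-.070,.171],142)"
```

```text
3.875 [ 0.5701 -0.0657  0.3968] [ 1.7996e+02 -3.0000e-02  1.4313e+02] [-30.27  13.02  37.78  93.81  -8.23  75.98  61.92] [ 0.5183 -0.0274  0.5206] [6.e-01 8.e-01 1.e-04]
3.925 [ 0.5701 -0.0659  0.3968] [ 1.7996e+02 -2.0000e-02  1.4312e+02] [-30.27  13.02  37.79  93.8   -8.22  75.98  61.92] [ 0.5183 -0.0275  0.5207] [6.e-01 8.e-01 1.e-04]
3.975 [ 0.5702 -0.0662  0.3968] [ 1.7997e+02 -1.0000e-02  1.4310e+02] [-30.26  13.02  37.81  93.8   -8.22  75.98  61.92] [ 0.5183 -0.0277  0.5207] [6.001e-01 7.999e-01 1.000e-04]
4.025 [ 0.5702 -0.0664  0.3968] [ 1.7997e+02 -1.0000e-02  1.4308e+02] [-30.25  13.03  37.82  93.79  -8.22  75.98  61.93] [ 0.5183 -0.0278  0.5207] [0.6004 0.7997 0.    ]
4.075 [ 0.5702 -0.0666  0.3968] [179.98  -0.   143.06] [-30.24  13.04  37.83  93.79  -8.22  75.98  61.93] [ 0.5184 -0.028   0.5207] [ 6.007e-01  7.995e-01 -1.000e-04]
4.125 [ 0.5703 -0.0667  0.3968] [179.98  -0.   143.04] [-30.23  13.05  37.84  93.78  -8.22  75.98  61.94] [ 0.5184 -0.0282  0.5207] [ 6.009e-01  7.993e-01 -2.000e-04]
pos [570.3 -66.7 396.8] yaw 143.04 t 4.1 -> shift [-48.1  32.  225.8] turn 0.018
```

Call:
jog_arm --series '[[[-20,14,40,0.01],[-47,33,90,0.018],[-47,33,130,0.018],[-47,33,150,0.018],[-47,33,150,0.018]]]' --jaw 62

```text
t: 4.75
ee_pos: [0.627, -0.069, 0.2461]
orientation: [-179.9, -0.1, 142.0]
ft_force: [-0.4, 0.1, 0.4]
gripper_width: 0.727
gripper_force: 0.0
```

```bash
python3 -c "
from h import *
c=cams.camera('wrist');go([.628,-.072,.171],142);f=c['frame']
R=Ro.from_euler('xyz',ctrl.state()['orientation'],degrees=True).as_matrix();e=ctrl.state()['ee_pos']
f=f.copy()
for z in(.005,.019):
  for y in(-.031,0,.031): cv2.circle(f,tuple(int(v) for v in proj(c,e+R@[0,y,z])[0]),2,(0,0,255),-1)
q=proj(c,[.628,-.072,.167])[0];cv2.circle(f,tuple(int(v) for v in q),3,(0,255,0),-1);print(q)
cv2.imwrite('pics/w2.png',f)"
```

```text
pos [627.9 -69.3 247.6] yaw 141.96 t 4.8 -> shift [-1.7 -2.1 76.6] turn -0.001
[276.15428942 222.57316406]
```

View pics/w2.png

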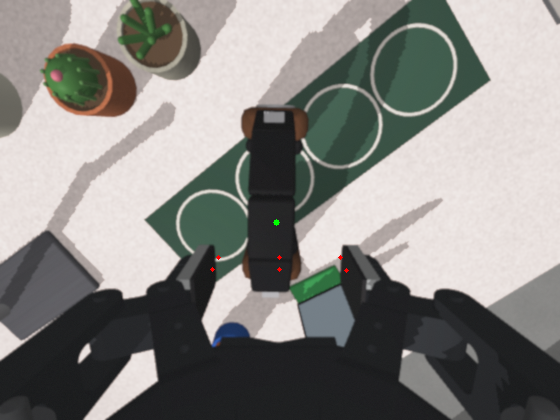

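View at z=.247: the crown segment spans columns 249–297 and rows 197–256, centre (272,226). The fingers straddle it. I correct by (-4,-5) mm and descend.

Call:
jog_arm --series '[[[-3,-4,30,0],[-3,-4,60,0],[-3,-4,76,0],[-3,-4,76,0],[-3,-4,76,0]]]'

```text
t: 5.42
ee_pos: [0.6286, -0.0743, 0.1724]
orientation: [179.9, 0.1, 142.0]
ft_force: [-0.0, -0.7, 0.7]
gripper_width: 0.728
gripper_force: 0.0
```

Call:
jog_arm --series '[[[0,0,0,0],[0,0,0,0],[0,0,0,0],[0,0,0,0]]]' --jaw 20 --force 40

```text
t: 5.92
ee_pos: [0.6282, -0.0745, 0.1719]
orientation: [179.9, 0.1, 142.0]
ft_force: [-1.0, 0.4, 6.4]
gripper_width: 0.387
gripper_force: 40.4
```

Call:
jog_arm --series '[[[0,0,0,0],[0,0,-5,0],[0,0,-15,0],[0,0,-25,0],[0,0,-25,0]]]'

```text
t: 6.55
ee_pos: [0.6283, -0.0743, 0.1969]
orientation: [179.9, 0.1, 142.0]
ft_force: [0.3, -0.1, -2.6]
gripper_width: 0.382
gripper_force: 39.9
```

```bash
python3 -c "
from h import *
print(ctrl.tip_reach,ctrl.state()['ft_force'])
c=cams.camera('wrist');go([.628,-.072,.4],142);f=c['frame']
s=cams.camera('scene')['frame']
a=cv2.resize(f,(400,300)); b=cv2.resize(s[100:300,60:360],(400,267));b=cv2.copyMakeBorder(b,0,33,0,0,0)
cv2.imwrite('pics/w3.png',np.hstack([a,b]))"
```

```text
0.019 [ 0.25505095 -0.06277918 -2.63379929]
pos [627.9 -74.1 196.2] yaw 141.97 t 6.6 -> shift [   1.1    1.9 -203.8] turn -0.0
```

View pics/w3.png

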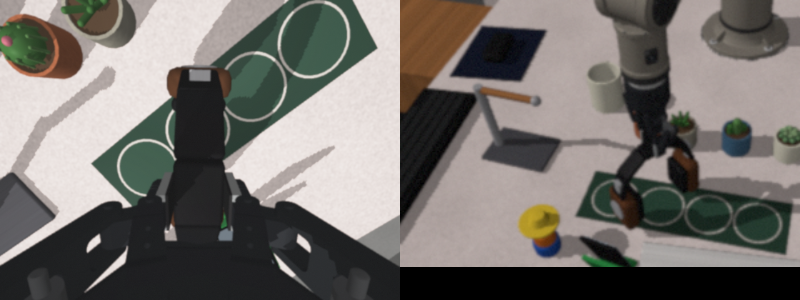

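Headset held (32.6 mm opening, 2.7 N load). I lift it and move beside the hanger for a look.

Call:
jog_arm --series '[[[0,0,-40,0],[0,0,-90,0],[0,0,-140,0],[0,0,-180,-0.1],[0,0,-204,-0.2]]]'

```text
t: 7.28
ee_pos: [0.6279, -0.0744, 0.4017]
orientation: [179.9, 0.1, 153.6]
ft_force: [-0.1, -0.5, -3.1]
gripper_width: 0.391
gripper_force: 40.8
```

Call:
jog_arm --series '[[[0,0,0,-0.12],[0,0,0,-0.24],[0,0,0,-0.36],[0,0,0,-0.46],[0,0,0,-0.463]]]'

```text
t: 7.9
ee_pos: [0.6273, -0.0742, 0.3992]
orientation: [180.0, -0.1, 179.9]
ft_force: [-0.4, -0.3, -2.3]
gripper_width: 0.383
gripper_force: 40.8
```

```bash
python3 -c "
from h import *
go([.56,-.20,.4],180)
S=cams.camera('scene');T=cams.camera('top')
print(ray(S,[[161.5,175]],.17),ray(T,[[378,215]],.17),ray(T,[[419,217]],.17))"
```

```text
pos [627.3 -74.2 399.2] yaw 179.9 t 7.9 -> shift [  67.1 -125.9   -0.8] turn -0.002
[[ 0.54189688 -0.34247543]] [[ 0.53773511 -0.344567  ]] [[ 0.53216381 -0.47365575]]
```

Call:
jog_arm --series '[[[15,-30,0,0],[30,-60,0,0],[45,-90,0,0],[67,-126,0,0],[67,-126,0,0]]]'

```text
t: 8.62
ee_pos: [0.558, -0.2048, 0.4002]
orientation: [-179.9, -0.0, 179.4]
ft_force: [1.1, -0.2, -2.2]
gripper_width: 0.383
gripper_force: 40.9
```

```bash
python3 -c "
from h import *
for i in range(4): c=cams.camera('wrist')
go([.56,-.20,.4],180)
f=c['frame'];cv2.imwrite('pics/w4.png',f);print(proj(c,[[.54,-.343,.17],[.532,-.4737,.17]]),c['pose'].tolist())"
```

```text
pos [ 561.1 -198.9  399.5] yaw -179.99 t 8.8 -> shift [ 1.1 -1.1 -0.5] turn 0.0
[[156.30530339 163.71599997]
 [ 43.49482883 156.94546827]] [[0.0009548800922577634, 0.965465254409783, 0.2605300956347649, 0.4958415046736965], [0.9999995200487933, -0.0008647615101620375, -0.0004605319867451848, -0.20043806447474521], [-0.000219331232803021, 0.2605304103458575, -0.965465616777121, 0.5234728106213581], [0.0, 0.0, 0.0, 1.0]]
```

View pics/w4.png

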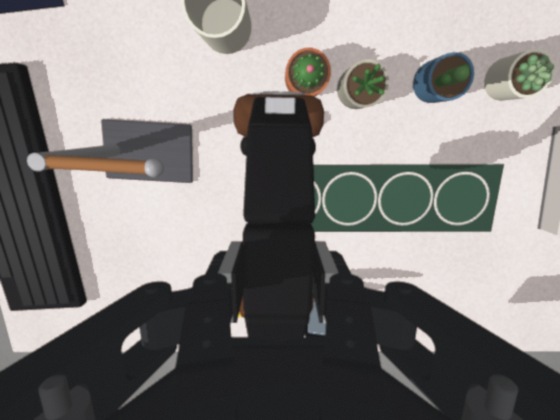

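Ball end at (153,168), post top at (37,161). The foot spans (103,120)–(192,182).

```bash
python3 -c "
from h import *
c=cams.camera('wrist')
a=ray(c,[[153,168]],.17)[0];b=ray(c,[[37,161]],.179)[0];d=b-a;L=np.linalg.norm(d);m=a+d/L*.055
print(a,b,L,np.degrees(np.arctan2(d[1],d[0])),'mid',m)
print(ray(c,[[52,162],[140,167]],.17))
print([proj(c,[x,y,.062])[0].round(0) for x,y in((.43,-.157),)])
for r in [(308,73),(364,84)]: print(ray(c,[r],.06))
print(ray(c,[[349,198],[405,198],[461,198]],0))
go([m[0],m[1],.4],177.5)"
```

```text
[ 0.54532963 -0.34697706] [ 0.53611791 -0.47462053] 0.12797543456030894 -94.12773960421974 mid [ 0.54137071 -0.40183439]
[[ 0.53832522 -0.46447388]
 [ 0.54415604 -0.36213564]]
[array([308.,  77.])]
[[ 0.42494384 -0.15714068]]
[[ 0.43956936 -0.07623177]]
[[ 0.62268677 -0.07278462]
 [ 0.62265615  0.02737825]
 [ 0.62262553  0.12752939]]
pos [ 561.2 -198.8  399.4] yaw -179.96 t 8.9 -> shift [  19.9 -203.    -0.6] turn 0.044
```

Call:
jog_arm --series '[[[5,-45,0,0.01],[10,-90,0,0.03],[15,-140,0,0.055],[20,-185,0,0.055],[21,-201,0,0.055]]]'

```text
t: 9.5
ee_pos: [0.5384, -0.4036, 0.3992]
orientation: [-179.9, -0.1, 176.6]
ft_force: [0.0, 0.9, -2.4]
gripper_width: 0.387
gripper_force: 41.1
```

Call:
jog_arm --series '[[[0,0,0,0],[0,0,0,0],[0,0,0,0],[0,0,0,0]]]'

```text
t: 10.0
ee_pos: [0.5399, -0.4, 0.3998]
orientation: [180.0, 0.0, 176.9]
ft_force: [-0.2, 0.2, -3.3]
gripper_width: 0.385
gripper_force: 41.1
```

```bash
python3 -c "
from h import *
go([.540,-.401,.2],176.7)"
```

```text
pos [ 539.9 -400.   399.8] yaw 176.9 t 10.0 -> shift [-1.000e-01 -1.100e+00  1.998e+02] turn 0.003
```

Call:
jog_arm --series '[[[0,-1,40,0],[0,-1,80,0],[0,-1,120,0],[0,-1,160,0],[0,-1,190,0]]]'

```text
t: 10.62
ee_pos: [0.5393, -0.401, 0.208]
orientation: [179.9, -0.1, 176.9]
ft_force: [0.1, -0.5, -2.6]
gripper_width: 0.389
gripper_force: 41.1
```

Call:
jog_arm --series '[[[0,0,4,0],[0,0,7,0],[0,0,9,0],[0,0,10,0],[0,0,10,0]]]'

```text
t: 11.25
ee_pos: [0.5394, -0.4022, 0.2002]
orientation: [-180.0, 0.0, 176.8]
ft_force: [0.6, 0.3, -2.7]
gripper_width: 0.387
gripper_force: 41.1
```

```bash
python3 -c "
from h import *
go([.540,-.401,.2],176.7)
s=cams.camera('scene')['frame'];w=cams.camera('wrist')['frame']
a=cv2.resize(w,(400,300)); b=cv2.resize(s[110:260,60:260],(400,300),interpolation=cv2.INTER_CUBIC)
cv2.imwrite('pics/w5.png',np.hstack([a,b]))"
```

```text
pos [ 539.4 -402.2  200.2] yaw 176.8 t 11.2 -> shift [-0.5  1.3  0.2] turn 0.002
```

View pics/w5.png

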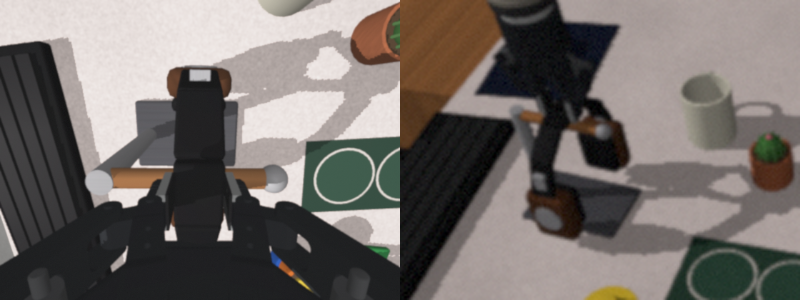

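The band is over the bar with a cup on each side. I lower to contact.

Call:
jog_arm --series '[[[0,0,1,0],[0,0,2,0],[0,0,2.5,0],[0,0,2.5,0]]]'

```text
t: 11.85
ee_pos: [0.5392, -0.4021, 0.1971]
orientation: [180.0, -0.0, 176.8]
ft_force: [-0.7, 0.6, -1.7]
gripper_width: 0.385
gripper_force: 41.1
```

Call:
jog_arm --series '[[[0,0,0.7,0],[0,0,1.4,0],[0,0,1.4,0]]]'

```text
t: 12.22
ee_pos: [0.5394, -0.4022, 0.1966]
orientation: [180.0, 0.0, 176.8]
ft_force: [-2.4, 3.1, 5.9]
gripper_width: 0.388
gripper_force: 42.0
```

Contact. I open to 52 mm and lift away.

Call:
jog_arm --series '[[[0,0,-0.7,0],[0,0,-0.7,0],[0,0,-0.7,0],[0,0,-0.7,0],[0,0,-0.7,0]]]' --jaw 52

```text
t: 12.85
ee_pos: [0.5393, -0.4021, 0.1964]
orientation: [180.0, -0.0, 176.8]
ft_force: [0.3, -0.7, 0.4]
gripper_width: 0.614
gripper_force: 0.0
```

Call:
jog_arm --series '[[[0,0,-8,0],[0,0,-25,0],[0,0,-60,0],[0,0,-110,0],[0,0,-150,0]]]'

```text
t: 13.48
ee_pos: [0.5393, -0.4026, 0.3502]
orientation: [-179.9, 0.1, 176.8]
ft_force: [0.6, -0.2, 0.5]
gripper_width: 0.605
gripper_force: 0.0
```

```bash
python3 -c "
from h import *
for i in range(3): c=cams.camera('wrist')
s=cams.camera('scene')['frame'];w=c['frame']
go([.54,-.155,.35],180)
a=cv2.resize(w,(400,300)); b=cv2.resize(s[110:260,60:260],(400,300),interpolation=cv2.INTER_CUBIC)
cv2.imwrite('pics/w6.png',np.hstack([a,b]))"
```

```text
pos [ 539.4 -402.5  348.3] yaw 176.79 t 13.7 -> shift [ 13.2 247.2  -2. ] turn -0.056
```

View pics/w6.png

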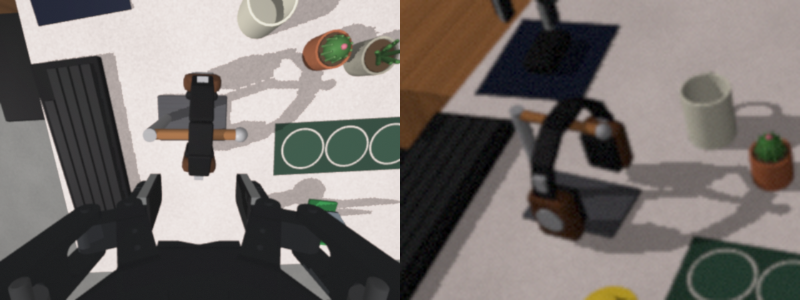

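The headset hangs freely on the bar. Now the pots: I hover and fit cylinder silhouettes to the masks.

Call:
jog_arm --series '[[[0,50,-10,-0.02],[0,110,-20,-0.056],[0,170,-30,-0.056],[0,230,-40,-0.056],[0,290,-50,-0.056]]]' --jaw 85

```text
t: 14.3
ee_pos: [0.5547, -0.1103, 0.3959]
orientation: [180.0, -0.1, -180.0]
ft_force: [0.5, 0.9, 0.7]
gripper_width: 0.996
gripper_force: 0.0
```

Call:
jog_arm --series '[[[0,40,0,0],[0,90,0,0],[0,90,0,0],[0,90,0,0],[0,90,0,0]]]'

```text
t: 14.92
ee_pos: [0.5552, -0.0241, 0.3962]
orientation: [-180.0, -0.0, 179.9]
ft_force: [1.0, -1.1, 0.6]
gripper_width: 0.993
gripper_force: 0.0
```

```bash
cat >> h.py <<'E'
from scipy.optimize import minimize
TH=np.linspace(0,2*np.pi,40)
def fitpot(c,r,p0):
    cyl=np.array([[.033*np.cos(t),.033*np.sin(t),z] for z in(0,.056) for t in TH])
    def cost(p):
        m=np.zeros(r.shape,np.uint8); h=cv2.convexHull((proj(c,cyl+[p[0],p[1],0])*16).astype(np.int32))
        cv2.fillConvexPoly(m,h,1,shift=4); m=m>0; return 1-(m&r).sum()/max(1,(m|r).sum())
    o=minimize(cost,p0,method="Nelder-Mead",options=dict(initial_simplex=np.array(p0)+[[0,0],[.015,0],[0,.015]],xatol=2e-4,fatol=1e-3)); return o.x,1-o.fun
def pots(cam):
    c=cams.camera(cam); out={}
    for n in("white","terracotta","blue","grey"):
        for cf,ce,r in mask(cam,"pot_"+n)[:2]:
            if cf<.3: continue
            p,i=fitpot(c,r,ray(c,ce,.04)[0])
            print(n,round(cf,2),ce.round(0),"xy",p.round(4),"iou",round(i,2))
def col(cam="wrist"): pass
E
python3 -c "
from h import *
pots('wrist'); pots('top'); go([.54,-.02,.4],180)"
```

```text
white 0.78 [406.  81.] xy [0.4252 0.1635] iou 0.94
terracotta 0.63 [494.  56.] xy [0.3806 0.2929] iou 0.4
terracotta 0.6 [188.  80.] xy [ 0.4218 -0.1577] iou 0.92
blue 0.91 [329.  78.] xy [0.4289 0.0487] iou 0.97
grey 0.75 [247.  90.] xy [ 0.4387 -0.0723] iou 0.96
white 0.62 [220. 253.] xy [0.4233 0.163 ] iou 0.87
terracotta 0.78 [314. 253.] xy [ 0.4204 -0.1541] iou 0.9
terracotta 0.47 [297. 202.] xy [ 0.6019 -0.1873] iou 0.14
blue 0.51 [172. 221.] xy [0.5321 0.3162] iou 0.15
blue 0.38 [246. 253.] xy [0.4258 0.0543] iou 0.16
grey 0.6 [388. 218.] xy [ 0.5473 -0.3789] iou 0.42
grey 0.36 [307. 145.] xy [ 0.7986 -0.1198] iou 0.7
pos [555.5 -22.6 396.5] yaw -180.0 t 15.4 -> shift [15.5  2.6 -3.5] turn 0.0
```

Call:
jog_arm --series '[[[40,-40,20,0],[80,-80,40,0],[120,-120,60,0],[133,-134,110,0],[133,-134,160,0]]]'

```text
t: 16.05
ee_pos: [0.4217, -0.1579, 0.2361]
orientation: [180.0, 0.2, 179.8]
ft_force: [0.7, 1.4, -0.9]
gripper_width: 0.996
gripper_force: 0.0
```

Call:
jog_arm --series '[[[0,0,30,0],[0,0,60,0],[0,0,80,0],[0,0,80,0],[0,0,80,0]]]'

```text
t: 16.68
ee_pos: [0.423, -0.1568, 0.1573]
orientation: [-180.0, 0.1, -180.0]
ft_force: [0.2, -0.1, 0.6]
gripper_width: 0.993
gripper_force: 0.0
```

```bash
python3 -c "
from h import *
pots('wrist'); go([.422,-.157,.042],180)"
```

```text
terracotta 0.78 [277. 208.] xy [ 0.4231 -0.1574] iou 0.97
blue 0.97 [520. 206.] xy [0.4299 0.0521] iou 0.98
grey 0.85 [380. 222.] xy [ 0.4388 -0.0723] iou 0.91
pos [ 422.9 -156.6  157.2] yaw -179.99 t 16.9 -> shift [  1.1  -0.4 115.1] turn 0.0
```

```bash
python3 -c "
from h import *
print(ctrl.state()['joints'].round(1));go([.423,-.157,.042],90)"
```

```text
[-16.7  15.2  34.  125.7 -12.6  42.3 115.8]
pos [ 422.9 -156.6  157.2] yaw -179.99 t 16.9 -> shift [ 1.000e-01 -4.000e-01  1.152e+02] turn -1.571
```

Call:
jog_arm --series '[[[0,0,0,0.18],[0,0,0,0.36],[0,0,0,0.54],[0,0,0,0.72],[0,0,0,0.9]]]'

```text
t: 17.55
ee_pos: [0.4227, -0.1564, 0.1568]
orientation: [180.0, 0.0, 128.1]
ft_force: [0.3, 0.2, -0.8]
gripper_width: 0.996
gripper_force: 0.0
```

Call:
jog_arm --series '[[[0,0,0,0.18],[0,0,0,0.36],[0,0,0,0.54],[0,0,0,0.671],[0,0,0,0.671]]]'

```text
t: 18.18
ee_pos: [0.4226, -0.1564, 0.1567]
orientation: [180.0, 0.0, 90.1]
ft_force: [0.4, 0.8, 0.3]
gripper_width: 0.999
gripper_force: 0.0
```

```bash
python3 -c "
from h import *
pots('wrist'); go([.423,-.157,.042],90)"
```

```text
terracotta 0.92 [276. 206.] xy [ 0.4227 -0.1569] iou 0.98
grey 0.77 [299.  95.] xy [ 0.438  -0.0728] iou 0.96
pos [ 422.5 -156.5  156.6] yaw 90.08 t 18.4 -> shift [ -0.5   0.5 114.6] turn 0.001
```

Call:
jog_arm --series '[[[0,0,40,0],[0,0,80,0],[0,0,105,0],[0,0,114,0],[0,0,114,0]]]'

```text
t: 19.05
ee_pos: [0.4225, -0.1568, 0.0426]
orientation: [-180.0, -0.0, 90.0]
ft_force: [0.0, -0.2, 0.3]
gripper_width: 0.994
gripper_force: 0.0
```

Call:
jog_arm --series '[[[0,0,0,0],[0,0,0,0],[0,0,0,0],[0,0,0,0]]]' --jaw 60 --force 20

```text
t: 19.55
ee_pos: [0.4231, -0.1567, 0.0434]
orientation: [179.9, -0.0, 90.0]
ft_force: [-1.0, 0.8, 8.1]
gripper_width: 0.765
gripper_force: 21.8
```

```bash
python3 -c "
from h import *
go([.623,-.173,.042],90)"
```

```text
pos [ 423.1 -156.7   43.4] yaw 90.01 t 19.6 -> shift [-16.3 199.9   1.8] turn 0.0
```

Call:
jog_arm --series '[[[0,6,0,0],[-1,18,0,0],[-3,36,0,0],[-5,56,0,0],[-6,76,0,0]]]'

```text
t: 20.18
ee_pos: [0.496, -0.1628, 0.0431]
orientation: [-179.7, -0.1, 89.9]
ft_force: [-9.8, -0.0, 15.6]
gripper_width: 0.767
gripper_force: 22.8
```

Call:
jog_arm --series '[[[-2,20,0,0],[-4,40,0,0],[-5,60,0,0],[-7,80,0,0],[-8,98,0,0]]]'

```text
t: 20.8
ee_pos: [0.5954, -0.1709, 0.0433]
orientation: [-179.8, -0.0, 90.0]
ft_force: [-6.7, 0.9, 8.9]
gripper_width: 0.767
gripper_force: 22.2
```

Call:
jog_arm --series '[[[-1,12,0,0],[-2,20,0,0],[-2,25,0,0],[-2,25,0,0],[-2,25,0,0]]]'

```text
t: 21.42
ee_pos: [0.6209, -0.1728, 0.0434]
orientation: [-180.0, 0.0, 90.0]
ft_force: [-2.1, -0.2, 5.6]
gripper_width: 0.763
gripper_force: 22.0
```

```bash
python3 -c "
from h import *
go([.623,-.173,.042],90);pots('wrist')"
```

```text
pos [ 620.9 -172.8   43.4] yaw 90.01 t 21.4 -> shift [-0.2  2.1  1.4] turn 0.0
terracotta 0.76 [276. 271.] xy [ 0.6216 -0.1729] iou 0.93
terracotta 0.48 [286. 107.] xy [ 0.6318 -0.0987] iou 0.56
```

Call:
jog_arm --series '[[[0,0,0,0],[0,0,0,0],[0,0,0,0],[0,0,-20,0],[0,0,-60,0]]]' --jaw 85

```text
t: 22.3
ee_pos: [0.6206, -0.1723, 0.1029]
orientation: [-179.9, -0.0, 90.0]
ft_force: [0.2, 0.5, 0.0]
gripper_width: 0.993
gripper_force: 0.0
```

Call:
jog_arm --series '[[[0,0,-55,0],[25,-45,-55,0],[50,-90,-55,0],[75,-140,-55,0],[100,-183,-55,0]]]'

```text
t: 22.92
ee_pos: [0.4368, -0.0721, 0.1581]
orientation: [180.0, -0.1, 89.9]
ft_force: [0.8, 0.2, 1.7]
gripper_width: 0.998
gripper_force: 0.0
```

Call:
jog_arm --series '[[[0,0,0,0],[0,0,0,0],[0,0,0,0]]]'

```text
t: 23.3
ee_pos: [0.4399, -0.0734, 0.1582]
orientation: [179.9, 0.0, 89.9]
ft_force: [0.2, -0.1, 0.4]
gripper_width: 0.997
gripper_force: 0.0
```

```bash
python3 -c "
from h import *
pots('wrist'); go([.438,-.0725,.0425],90)"
```

```text
terracotta 0.56 [464. 284.] xy [ 0.6195 -0.1689] iou 0.42
blue 0.59 [262.  39.] xy [0.4286 0.0501] iou 0.98
grey 0.75 [274. 203.] xy [ 0.4385 -0.0728] iou 0.97
grey 0.48 [475. 130.] xy [0.6007 0.0386] iou 0.31
pos [438.8 -73.1 157.5] yaw 89.95 t 23.6 -> shift [  0.7  -0.8 115. ] turn -0.001
```

Call:
jog_arm --series '[[[0,0,40,0],[0,0,80,0],[0,0,106,0],[0,0,115,0],[0,0,115,0]]]'

```text
t: 24.18
ee_pos: [0.4385, -0.0729, 0.0425]
orientation: [-180.0, 0.0, 90.0]
ft_force: [0.3, 0.0, 1.1]
gripper_width: 0.994
gripper_force: 0.0
```

Call:
jog_arm --series '[[[0,0,0,0],[0,0,0,0],[0,0,0,0],[0,0,0,0]]]' --jaw 60 --force 20

```text
t: 24.68
ee_pos: [0.4389, -0.0726, 0.0434]
orientation: [179.9, -0.0, 90.0]
ft_force: [-1.2, 0.7, 7.8]
gripper_width: 0.762
gripper_force: 21.5
```

Call:
jog_arm --series '[[[0,6,0,0],[0,18,0,0],[0,36,0,0],[0,56,0,0],[0,76,0,0]]]'

```text
t: 25.3
ee_pos: [0.5123, -0.0724, 0.0429]
orientation: [-179.7, -0.1, 90.0]
ft_force: [-7.4, 0.3, 11.2]
gripper_width: 0.764
gripper_force: 22.6
```

Call:
jog_arm --series '[[[0,20,0,0],[0,40,0,0],[0,60,0,0],[0,80,0,0],[0,94,0,0]]]'

```text
t: 25.92
ee_pos: [0.6076, -0.0724, 0.043]
orientation: [-179.8, -0.0, 90.0]
ft_force: [-7.4, -0.6, 9.2]
gripper_width: 0.766
gripper_force: 22.5
```

Call:
jog_arm --series '[[[0,8,0,0],[0,13,0,0],[0,15,0,0],[0,15,0,0],[0,15,0,0]]]'

```text
t: 26.55
ee_pos: [0.622, -0.0726, 0.043]
orientation: [-179.9, -0.0, 90.0]
ft_force: [-5.5, -0.3, 6.1]
gripper_width: 0.765
gripper_force: 22.2
```

```bash
python3 -c "
from h import *
go([.623,-.073,.042],90);pots('wrist')"
```

```text
pos [622.  -72.6  43. ] yaw 90.0 t 26.6 -> shift [-0.4  1.   1. ] turn 0.0
grey 0.7 [278. 273.] xy [ 0.6225 -0.0725] iou 0.93
```

Next is blue at about (.4287,.050).

Call:
jog_arm --series '[[[0,0,0,0],[0,0,0,0],[0,0,0,0],[0,0,-20,0],[0,0,-60,0]]]' --jaw 85

```text
t: 27.42
ee_pos: [0.6227, -0.0725, 0.103]
orientation: [-179.9, 0.0, 90.0]
ft_force: [0.1, 0.3, 0.3]
gripper_width: 0.994
gripper_force: 0.0
```

Call:
jog_arm --series '[[[0,0,-55,0],[30,-45,-55,0],[60,-90,-55,0],[90,-140,-55,0],[123,-190,-55,0]]]'

```text
t: 28.05
ee_pos: [0.4323, 0.051, 0.1582]
orientation: [180.0, -0.1, 89.9]
ft_force: [0.2, 1.1, 0.7]
gripper_width: 0.997
gripper_force: 0.0
```

Call:
jog_arm --series '[[[0,-3,0,0],[0,-3,0,0],[0,-3,0,0]]]'

```text
t: 28.42
ee_pos: [0.4321, 0.0494, 0.1582]
orientation: [179.9, 0.0, 89.9]
ft_force: [-0.3, -0.2, -1.0]
gripper_width: 0.994
gripper_force: 0.0
```

```bash
python3 -c "
from h import *
pots('wrist'); go([.4287,.050,.0425],90)"
```

```text
white 0.89 [269.  51.] xy [0.4247 0.1646] iou 0.98
terracotta 0.84 [458. 398.] xy [ 0.6415 -0.196 ] iou 0.73
blue 0.55 [275. 205.] xy [0.429  0.0497] iou 0.96
grey 0.79 [467. 294.] xy [ 0.5892 -0.0442] iou 0.17
pos [431.   49.6 157.5] yaw 89.9 t 28.7 -> shift [  0.5  -2.3 115. ] turn -0.002
```

Call:
jog_arm --series '[[[0,-1,40,0],[0,-2,80,0],[0,-2,106,0],[0,-2,115,0],[0,-2,115,0]]]'

```text
t: 29.3
ee_pos: [0.4286, 0.05, 0.0425]
orientation: [-180.0, 0.0, 89.9]
ft_force: [-0.5, -0.4, -0.0]
gripper_width: 0.995
gripper_force: 0.0
```

Call:
jog_arm --series '[[[0,0,0,0],[0,0,0,0],[0,0,0,0],[0,0,0,0]]]' --jaw 60 --force 20

```text
t: 29.8
ee_pos: [0.4291, 0.0506, 0.0434]
orientation: [179.9, -0.0, 90.0]
ft_force: [-1.7, -0.6, 6.7]
gripper_width: 0.763
gripper_force: 21.7
```

Call:
jog_arm --series '[[[0,6,0,0],[-2,18,0,0],[-4,36,0,0],[-7,56,0,0],[-9,76,0,0]]]'

```text
t: 30.42
ee_pos: [0.5028, 0.0419, 0.0428]
orientation: [-179.8, -0.1, 90.0]
ft_force: [-6.0, 0.3, 7.1]
gripper_width: 0.765
gripper_force: 22.7
```

Call:
jog_arm --series '[[[-3,20,0,0],[-6,40,0,0],[-8,60,0,0],[-10,80,0,0],[-12,98,0,0]]]'

```text
t: 31.05
ee_pos: [0.6016, 0.0299, 0.043]
orientation: [-179.8, -0.1, 90.0]
ft_force: [-4.6, 0.3, 5.7]
gripper_width: 0.769
gripper_force: 22.4
```

Call:
jog_arm --series '[[[-1,12,0,0],[-2,18,0,0],[-2,20,0,0],[-2,20,0,0],[-2,20,0,0]]]'

```text
t: 31.68
ee_pos: [0.6213, 0.0276, 0.043]
orientation: [-179.9, -0.0, 90.0]
ft_force: [-4.6, 1.4, 5.5]
gripper_width: 0.768
gripper_force: 22.6
```

```bash
python3 -c "
from h import *
go([.623,.027,.042],90);pots('wrist')"
```

```text
pos [621.3  27.6  43. ] yaw 90.01 t 31.7 -> shift [-0.6  1.7  1. ] turn 0.0
blue 0.78 [277. 271.] xy [0.6222 0.0267] iou 0.9
```

Next is white at (.4247,.1645).

Call:
jog_arm --series '[[[0,0,0,0],[0,0,0,0],[0,0,0,0],[0,0,-20,0],[0,0,-60,0]]]' --jaw 85

```text
t: 32.55
ee_pos: [0.6217, 0.0274, 0.103]
orientation: [-179.9, 0.0, 90.0]
ft_force: [0.3, -0.2, 0.5]
gripper_width: 0.996
gripper_force: 0.0
```

Call:
jog_arm --series '[[[0,0,-55,0],[30,-45,-55,0],[65,-90,-55,0],[100,-140,-55,0],[137,-190,-55,0]]]'

```text
t: 33.17
ee_pos: [0.4314, 0.1653, 0.1584]
orientation: [180.0, -0.1, 89.9]
ft_force: [0.2, 0.2, 0.4]
gripper_width: 0.994
gripper_force: 0.0
```

Call:
jog_arm --series '[[[0,-7,0,0],[0,-7,0,0],[0,-7,0,0]]]'

```text
t: 33.55
ee_pos: [0.4271, 0.1634, 0.1582]
orientation: [179.9, -0.0, 89.8]
ft_force: [-0.4, 0.6, -0.2]
gripper_width: 0.996
gripper_force: 0.0
```

```bash
python3 -c "
from h import *
pots('wrist'); go([.4247,.1645,.0425],90)"
```

```text
white 0.68 [272. 208.] xy [0.4251 0.1638] iou 0.98
white 0.61 [470. 301.] xy [0.5768 0.065 ] iou 0.07
blue 0.89 [469. 298.] xy [0.5836 0.0601] iou 0.07
grey 0.89 [462. 403.] xy [ 0.6354 -0.089 ] iou 0.75
pos [426.2 163.6 157.6] yaw 89.88 t 33.8 -> shift [  1.   -1.6 115.1] turn -0.002
```

Call:
jog_arm --series '[[[0,-1,40,0],[0,-2,80,0],[0,-2,106,0],[0,-2,115,0],[0,-2,115,0]]]'

```text
t: 34.42
ee_pos: [0.4238, 0.164, 0.0425]
orientation: [-180.0, 0.0, 89.9]
ft_force: [0.0, 0.2, 0.0]
gripper_width: 0.994
gripper_force: 0.0
```

Call:
jog_arm --series '[[[0,0,0,0],[0,0,0,0],[0,0,0,0],[0,0,0,0]]]' --jaw 60 --force 20

```text
t: 34.92
ee_pos: [0.4243, 0.1647, 0.0435]
orientation: [179.9, -0.1, 90.0]
ft_force: [0.3, -1.2, 7.3]
gripper_width: 0.762
gripper_force: 21.9
```

Call:
jog_arm --series '[[[-1,6,0,0],[-3,18,0,0],[-7,36,0,0],[-11,56,0,0],[-15,76,0,0]]]'

```text
t: 35.55
ee_pos: [0.4963, 0.1504, 0.0428]
orientation: [-179.6, -0.2, 90.1]
ft_force: [-9.4, 2.3, 16.3]
gripper_width: 0.766
gripper_force: 23.6
```

Call:
jog_arm --series '[[[-4,20,0,0],[-8,40,0,0],[-12,60,0,0],[-15,80,0,0],[-19,100,0,0]]]'

```text
t: 36.17
ee_pos: [0.5973, 0.1313, 0.043]
orientation: [-179.7, -0.1, 90.1]
ft_force: [-7.8, 1.9, 9.7]
gripper_width: 0.765
gripper_force: 23.2
```

Call:
jog_arm --series '[[[-2,12,0,0],[-3,20,0,0],[-3,22,0,0],[-3,22,0,0],[-3,22,0,0]]]'

```text
t: 36.8
ee_pos: [0.6197, 0.1277, 0.0431]
orientation: [-179.8, -0.0, 90.0]
ft_force: [-5.7, 0.2, 7.7]
gripper_width: 0.765
gripper_force: 23.0
```

```bash
python3 -c "
from h import *
go([.623,.127,.042],90);pots('wrist')"
```

```text
pos [619.7 127.7  43.1] yaw 90.03 t 36.8 -> shift [-0.8  3.3  1. ] turn 0.0
white 0.82 [277. 273.] xy [0.6202 0.1273] iou 0.92
```

All four pots are in rings. I release, rise, turn and look at the charger and lamp.

Call:
jog_arm --series '[[[0,0,0,0],[0,0,0,0],[0,0,0,0],[0,0,-20,0],[0,0,-60,0]]]' --jaw 85

```text
t: 37.67
ee_pos: [0.6207, 0.1272, 0.103]
orientation: [-179.9, 0.1, 90.0]
ft_force: [-0.0, 0.7, 0.3]
gripper_width: 0.994
gripper_force: 0.0
```

Call:
jog_arm --series '[[[0,0,-50,-0.15],[20,-20,-100,-0.33],[50,-50,-150,-0.5],[90,-80,-200,-0.67],[130,-110,-240,-0.84]]]'

```text
t: 38.3
ee_pos: [0.5169, 0.2495, 0.3375]
orientation: [179.9, 0.0, 138.3]
ft_force: [-0.3, 1.3, -0.3]
gripper_width: 0.997
gripper_force: 0.0
```

Call:
jog_arm --series '[[[0,0,-20,-0.17],[0,0,-40,-0.34],[0,0,-55,-0.51],[0,0,-55,-0.68],[0,0,-55,-0.73]]]'

```text
t: 38.92
ee_pos: [0.5176, 0.2485, 0.3909]
orientation: [179.9, 0.1, -180.0]
ft_force: [-1.2, 0.1, -0.1]
gripper_width: 0.995
gripper_force: 0.0
```

Call:
jog_arm --series '[[[0,0,0,0],[0,0,0,0],[0,0,0,0]]]'

```text
t: 39.3
ee_pos: [0.5174, 0.2494, 0.3896]
orientation: [180.0, 0.0, 179.9]
ft_force: [0.6, 0.2, 0.6]
gripper_width: 0.993
gripper_force: 0.0
```

```bash
python3 -c "
from h import *
pots('top')
for i in range(4): c=cams.camera('wrist')
go([.5,.27,.4],180)
f=c['frame'];cv2.imwrite('pics/w7.png',cv2.resize(f,(800,600)));np.save('w7.npy',c,allow_pickle=True)"
```

```text
white 0.52 [233. 196.] xy [0.6187 0.1273] iou 0.96
terracotta 0.62 [320. 193.] xy [ 0.6216 -0.1722] iou 0.91
blue 0.89 [260. 196.] xy [0.6212 0.0281] iou 0.93
grey 0.81 [291. 196.] xy [ 0.6196 -0.073 ] iou 0.88
pos [517.4 249.6 389.4] yaw 179.95 t 39.8 -> shift [ 17.4  20.4 -10.6] turn -0.001
```

View pics/w7.png

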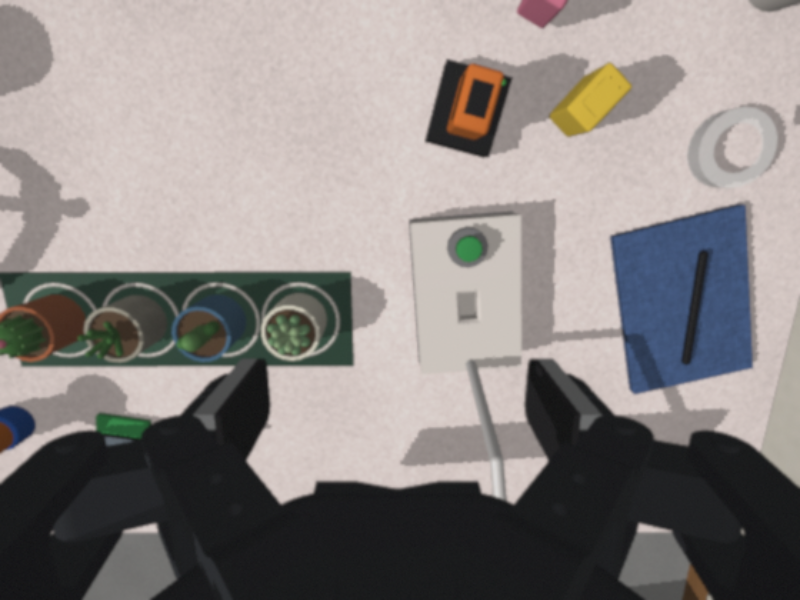

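Wrist view (800x600 scale): all pots are inside their rings. The orange pack stands in the charger at (480,98). The lamp button is at (468,248), the socket mouth at (467,306), and the stem starts below (470,360).

```bash
cat >> h.py <<'E'
def fitbox(c,r,p0,box,z0,z1):   # p=[x,y,yaw rad]
    a,b=box[0]/2,box[1]/2
    P=np.array([[x,y,z] for x in(-a,a) for y in(-b,b) for z in(z0,z1)])
    def cost(p):
        q=P.copy(); C,S_=np.cos(p[2]),np.sin(p[2]); q[:,0]=p[0]+C*P[:,0]-S_*P[:,1]; q[:,1]=p[1]+S_*P[:,0]+C*P[:,1]
        m=np.zeros(r.shape,np.uint8); h=cv2.convexHull((proj(c,q)*16).astype(np.int32)); cv2.fillConvexPoly(m,h,1,shift=4)
        m=m>0; return 1-(m&r).sum()/max(1,(m|r).sum())
    o=minimize(cost,p0,method="Nelder-Mead",options=dict(initial_simplex=np.array(p0)+[[0,0,0],[.01,0,0],[0,.01,0],[0,0,.2]],xatol=1e-4,fatol=5e-4))
    return o.x[:2].round(4),np.degrees(o.x[2]).round(2),round(1-o.fun,3)
def orange(f):
    h=cv2.cvtColor(f,cv2.COLOR_BGR2HSV); m=cv2.inRange(h,(5,150,90),(17,255,255))
    n,l,st,ce=cv2.connectedComponentsWithStats(m); k=1+np.argmax(st[1:,4]); 
    cs,_=cv2.findContours((l==k).astype(np.uint8),0,1); o=np.zeros_like(m); cv2.fillPoly(o,[cv2.convexHull(np.vstack(cs))],1); return o>0,ce[k]
def pack(c,z0=.030,z1=.088):
    r,ce=orange(c["frame"]); p=ray(c,ce,(z0+z1)/2+.01)[0]
    return fitbox(c,r,[p[0],p[1],0.],(.056,.034),z0,z1),ce.round(0),r.sum()
def button(c):
    h=cv2.cvtColor(c["frame"],cv2.COLOR_BGR2HSV); m=cv2.inRange(h,(45,120,60),(80,255,255))
    n,l,st,ce=cv2.connectedComponentsWithStats(m); return [(st[k,4],ce[k].round(1),ray(c,ce[k],.05).round(4)) for k in range(1,n) if st[k,4]>40]
E
python3 - <<'E'
from h import *
c=np.load('w7.npy',allow_pickle=True).item()
print(pack(c)); print(button(c)); s=ray(c,np.array([[467,306],[411,222],[520,212]])*.7,.04).round(4);print(s.tolist())
p=pack(c)[0]
go([*p[0],.25],p[1]+180)
print(ctrl.state()['joints'].round(1))
E
```

```text
((array([0.3828, 0.3219]), np.float64(-15.23), np.float64(0.927)), array([331.,  72.]), np.int64(1447))
[(np.int32(227), array([328. , 173.7]), array([[0.5259, 0.3259]])), (np.int32(426), array([ 84.8, 298.3]), array([[ 0.7438, -0.0879]]))]
[[0.5943, 0.3286], [0.4987, 0.2636], [0.488, 0.3816]]
pos [517.4 249.6 389.4] yaw 179.95 t 39.8 -> shift [134.6  72.2 139.4] turn 0.265
[-62.5  13.3  37.7  94.4  -8.4  75.1  66.5]
```

Call:
jog_arm --series '[[[35,20,30,0.06],[70,40,60,0.13],[105,60,90,0.2],[134,72,120,0.265],[134,72,139,0.265]]]' --jaw 60

```text
t: 40.38
ee_pos: [0.3806, 0.3229, 0.249]
orientation: [-179.9, -0.1, 165.0]
ft_force: [0.9, 0.0, -0.8]
gripper_width: 0.702
gripper_force: 0.0
```

Call:
jog_arm --series '[[[0,0,0,0],[0,0,0,0],[0,0,0,0],[0,0,0,0],[0,0,0,0]]]'

```text
t: 41.0
ee_pos: [0.3836, 0.3217, 0.2507]
orientation: [180.0, 0.0, 164.8]
ft_force: [-0.0, -0.5, 0.8]
gripper_width: 0.7
gripper_force: 0.0
```

```bash
python3 -c "
from h import *
c=cams.camera('wrist');p=pack(c);print(p)
go([*p[0][0],.25],p[0][1]+180)
print(pack(cams.camera('wrist')))
"
```

```text
((array([0.3812, 0.3225]), np.float64(-14.59), np.float64(0.916)), array([279., 186.]), np.int64(2041))
pos [383.6 321.7 250.6] yaw 164.76 t 41.0 -> shift [2.5 0.1 0.6] turn -0.011
((array([0.3812, 0.3225]), np.float64(-14.45), np.float64(0.923)), array([279., 186.]), np.int64(2057))
```

Call:
jog_arm --series '[[[2,0,45,-0.008],[2,0,90,-0.008],[2,0,135,-0.008],[2,0,165,-0.008],[2,0,181,-0.008]]]'

```text
t: 41.72
ee_pos: [0.381, 0.3218, 0.068]
orientation: [-179.9, -0.0, 165.2]
ft_force: [0.3, -0.4, 0.2]
gripper_width: 0.697
gripper_force: 0.0
```

Call:
jog_arm --series '[[[0,0,0,0],[0,0,0,0],[0,0,0,0],[0,0,0,0],[0,0,0,0]]]' --jaw 20 --force 50

```text
t: 42.35
ee_pos: [0.3817, 0.3226, 0.0701]
orientation: [179.9, 0.0, 165.2]
ft_force: [-1.5, -0.6, 6.4]
gripper_width: 0.392
gripper_force: 51.2
```

Call:
jog_arm --series '[[[0,0,-5,0],[0,0,-12,0],[0,0,-25,0],[0,0,-40,0],[0,0,-50,0]]]'

```text
t: 42.98
ee_pos: [0.3818, 0.3224, 0.1207]
orientation: [179.9, 0.0, 165.2]
ft_force: [0.6, -0.9, -2.5]
gripper_width: 0.391
gripper_force: 50.4
```

```bash
python3 -c "
from h import *
c=cams.camera('wrist');s=ctrl.state();print(s['ee_pos'],s['orientation'])
dz=s['ee_pos'][2]-.0695
print(dz,pack(c,.030+dz,.088+dz))
go([.594,.3286,.20],184)
"
```

```text
[0.38222573 0.32287134 0.1215696 ] [1.79852250e+02 5.19136145e-02 1.65214639e+02]
0.05206960024646366 ((array([0.3824, 0.3214]), np.float64(-14.89), np.float64(0.836)), array([278., 258.]), np.int64(11678))
pos [382.2 322.9 121.6] yaw 165.21 t 43.0 -> shift [-203.4   59.8  -78.1] turn -0.328
```

Call:
jog_arm --series '[[[0,0,-40,-0.05],[0,0,-78,-0.12],[-40,12,-78,-0.2],[-80,24,-78,-0.28],[-120,36,-78,-0.328]]]'

```text
t: 43.65
ee_pos: [0.5076, 0.3266, 0.1975]
orientation: [180.0, -0.0, -175.8]
ft_force: [-0.7, 0.3, -2.6]
gripper_width: 0.39
gripper_force: 50.8
```

```bash
python3 -c "
from h import *
go([.594,.3286,.20],184)"
```

```text
pos [507.6 326.6 197.5] yaw -175.83 t 43.6 -> shift [-86.3  -4.3  -2.5] turn 0.003
```

Call:
jog_arm --series '[[[-30,-1,0,0],[-60,-3,0,0],[-86,-4,0,0],[-86,-4,0,0],[-86,-4,0,0]]]'

```text
t: 44.28
ee_pos: [0.5919, 0.3284, 0.1969]
orientation: [-180.0, -0.1, -176.0]
ft_force: [0.2, 0.1, -2.7]
gripper_width: 0.387
gripper_force: 50.8
```

Call:
jog_arm --series '[[[0,0,0,0],[0,0,0,0],[0,0,0,0],[0,0,0,0],[0,0,0,0]]]'

```text
t: 44.9
ee_pos: [0.5927, 0.3285, 0.1974]
orientation: [180.0, -0.0, -176.0]
ft_force: [-0.7, -0.7, -2.9]
gripper_width: 0.39
gripper_force: 50.8
```

```bash
python3 -c "
from h import *
for i in range(3): c=cams.camera('wrist')
s=ctrl.state(); print(s['ee_pos'],s['orientation'],button(c))
np.save('w8.npy',c,allow_pickle=True)
f=c['frame'][80:290,180:390]; cv2.imwrite('pics/w8.png',cv2.resize(f,(600,600),interpolation=cv2.INTER_CUBIC))"
```

```text
[0.59279574 0.32848527 0.19738723] [ 1.79997535e+02  9.93626361e-04 -1.75982413e+02] [(np.int32(788), array([280.6, 120.6]), array([[0.5244, 0.3248]]))]
```

View pics/w8.png

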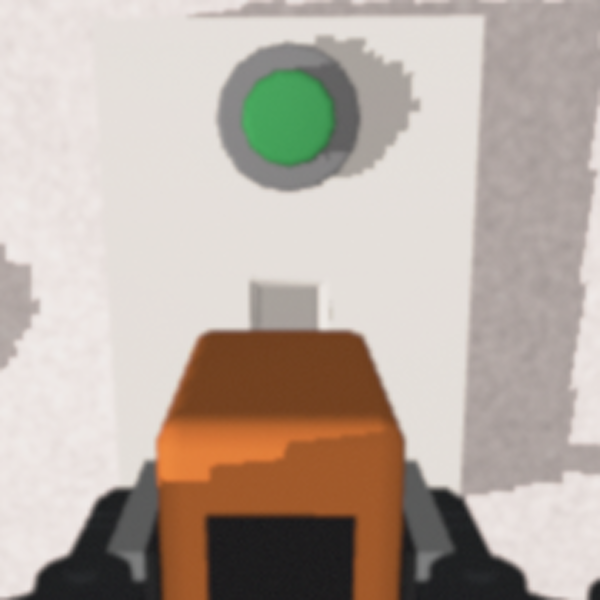

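```bash
python3 - <<'E'
from h import *
c=np.load('w8.npy',allow_pickle=True).item(); k=210/600
px=lambda u,v:np.array([180+(u+.5)*k-.5,80+(v+.5)*k-.5])
yaw=np.radians(4.2); X=np.array([np.cos(yaw),np.sin(yaw)]); Y=np.array([-X[1],X[0]])
tcp=np.array([.5928,.3285])
rel=lambda p:(((p-tcp)@np.c_[X,Y])*1000).round(2)
b=ray(c,[px(202,332),px(367,332)],.1574); print("pack bottom edge",rel(b[0]),rel(b[1]),"-> pack centre",rel(b.mean(0)+.028*X))
t=ray(c,[px(160,436),px(403,436)],.2154); print("top edge",rel(t[0]),rel(t[1]),"->",rel(t.mean(0)+.028*X))
bt=np.array([.5244,.3248]); print("socket by button",rel(bt+.07*X))
g=cv2.cvtColor(c["frame"],cv2.COLOR_BGR2GRAY).astype(int)
print("row185",list(enumerate(g[185,258:304],258)))
print("row190",g[190,258:304])
print("col280",list(enumerate(g[172:196,280],172)))
for q in((267.5,186),(291.5,186),(295,186),(280,178),(280,181)): print(q,rel(ray(c,[q],.04)[0]))
# foot edges at top z=.04
e=[px(95,17),px(487,14),px(119,470),px(464,470)]
print([rel(v) for v in ray(c,e,.04)])
E
```

```text
pack bottom edge [-26.69 -16.53] [-26.6   15.76] -> pack centre [ 1.35 -0.38]
top edge [-26.35 -16.87] [-26.26  14.87] -> [ 1.69 -1.  ]
socket by button [1.51 1.32]
row185 [(258, np.int64(224)), (259, np.int64(224)), (260, np.int64(224)), (261, np.int64(224)), (262, np.int64(224)), (263, np.int64(224)), (264, np.int64(224)), (265, np.int64(224)), (266, np.int64(218)), (267, np.int64(184)), (268, np.int64(158)), (269, np.int64(154)), (270, np.int64(148)), (271, np.int64(153)), (272, np.int64(161)), (273, np.int64(162)), (274, np.int64(163)), (275, np.int64(162)), (276, np.int64(163)), (277, np.int64(162)), (278, np.int64(163)), (279, np.int64(162)), (280, np.int64(162)), (281, np.int64(163)), (282, np.int64(162)), (283, np.int64(162)), (284, np.int64(162)), (285, np.int64(162)), (286, np.int64(162)), (287, np.int64(162)), (288, np.int64(162)), (289, np.int64(161)), (290, np.int64(167)), (291, np.int64(204)), (292, np.int64(227)), (293, np.int64(232)), (294, np.int64(229)), (295, np.int64(219)), (296, np.int64(219)), (297, np.int64(223)), (298, np.int64(224)), (299, np.int64(224)), (30
[... 349 characters left out ...]
4)), (175, np.int64(223)), (176, np.int64(223)), (177, np.int64(219)), (178, np.int64(210)), (179, np.int64(194)), (180, np.int64(175)), (181, np.int64(165)), (182, np.int64(162)), (183, np.int64(162)), (184, np.int64(162)), (185, np.int64(162)), (186, np.int64(162)), (187, np.int64(163)), (188, np.int64(162)), (189, np.int64(162)), (190, np.int64(162)), (191, np.int64(162)), (192, np.int64(161)), (193, np.int64(162)), (194, np.int64(153)), (195, np.int64(120))]
(267.5, 186) [ -8.78 -11.14]
(291.5, 186) [-8.72 11.69]
(295, 186) [-8.71 15.02]
(280, 178) [-16.44   0.76]
(280, 181) [-13.57   0.75]
[array([-98.22, -57.78]), array([-98.69,  62.08]), array([ 50.45, -58.16]), array([50.78, 62.9 ])]
```

Call:
jog_arm --series '[[[-0.5,2.5,30,0],[-0.5,2.5,60,0],[-0.5,2.5,82,0],[-0.5,2.5,92,0],[-0.5,2.5,92,0]]]'

```text
t: 45.68
ee_pos: [0.5931, 0.3309, 0.1051]
orientation: [-180.0, -0.0, -176.0]
ft_force: [-0.9, -0.5, -1.8]
gripper_width: 0.394
gripper_force: 50.8
```

Call:
jog_arm --series '[[[0,0,2,0],[0,0,4,0],[0,0,6,0],[0,0,8,0],[0,0,8,0]]]'

```text
t: 46.3
ee_pos: [0.5934, 0.3312, 0.0974]
orientation: [180.0, 0.0, -176.0]
ft_force: [1.2, -0.1, -2.4]
gripper_width: 0.392
gripper_force: 50.7
```

Call:
jog_arm --series '[[[0,0,1,0],[0,0,2,0],[0,0,3,0],[0,0,4,0],[0,0,4,0]]]'

```text
t: 46.92
ee_pos: [0.5934, 0.331, 0.0934]
orientation: [180.0, 0.0, -176.0]
ft_force: [1.7, 0.9, -3.2]
gripper_width: 0.39
gripper_force: 50.7
```

Call:
jog_arm --series '[[[0,0,1,0],[0,0,2,0],[0,0,3,0],[0,0,4,0],[0,0,4,0]]]'

```text
t: 47.55
ee_pos: [0.5934, 0.331, 0.0894]
orientation: [180.0, 0.0, -176.0]
ft_force: [3.7, 0.3, -2.1]
gripper_width: 0.39
gripper_force: 50.8
```

Call:
jog_arm --series '[[[-0.5,0,1,0],[-0.5,0,3,0],[-0.5,0,5,0],[-0.5,0,7,0],[-0.5,0,7,0]]]'

```text
t: 48.18
ee_pos: [0.5935, 0.331, 0.082]
orientation: [-180.0, -0.0, -176.0]
ft_force: [3.1, 0.9, -4.0]
gripper_width: 0.391
gripper_force: 50.7
```

Call:
jog_arm --series '[[[0,0,1,0],[0,0,2,0],[0,0,3,0],[0,0,3,0]]]'

```text
t: 48.68
ee_pos: [0.5936, 0.3311, 0.0802]
orientation: [180.0, -0.0, -176.0]
ft_force: [0.7, -0.8, 4.3]
gripper_width: 0.392
gripper_force: 51.7
```

Home contact is at the expected height. I give it a firm push, then release and rise.

Call:
jog_arm --series '[[[0,0,1,0],[0,0,2,0],[0,0,2,0]]]'

```text
t: 49.05
ee_pos: [0.5936, 0.331, 0.0801]
orientation: [179.9, -0.0, -176.0]
ft_force: [-4.8, -3.1, 19.2]
gripper_width: 0.396
gripper_force: 53.6
```

Call:
jog_arm --series '[[[0,0,-2,0],[0,0,-2,0],[0,0,-2,0],[0,0,-2,0],[0,0,-2,0]]]' --jaw 60

```text
t: 49.68
ee_pos: [0.5935, 0.331, 0.0791]
orientation: [-180.0, -0.0, -176.0]
ft_force: [-0.5, 0.1, 0.5]
gripper_width: 0.702
gripper_force: 0.0
```

Call:
jog_arm --series '[[[0,0,-10,0],[0,0,-40,0],[0,0,-80,0],[0,0,-120,0],[0,0,-120,0]]]'

```text
t: 50.3
ee_pos: [0.5959, 0.3318, 0.2041]
orientation: [179.8, 0.4, -176.0]
ft_force: [1.0, 0.4, 0.7]
gripper_width: 0.704
gripper_force: 0.0
```

```bash
python3 -c "
from h import *
for i in range(3): c=cams.camera('wrist')
print('pack',pack(c,.040,.098),button(c));pots('top');pots('scene')
go([.5244,.3255,.12],184)
w=cv2.resize(c['frame'],(400,300));s=cams.camera('scene');b=cv2.resize(s['frame'][130:310,60:460],(400,180));b=cv2.copyMakeBorder(b,0,120,0,0,0)
cv2.imwrite('pics/w9.png',np.hstack([w,b]))
"
```

```text
pack ((array([0.5931, 0.329 ]), np.float64(4.1), np.float64(0.858)), array([278., 202.]), np.int64(2999)) [(np.int32(774), array([277.4, 119.4]), array([[0.5245, 0.3247]]))]
white 0.79 [234. 196.] xy [0.6191 0.1273] iou 0.94
white 0.48 [180. 262.] xy [0.3825 0.3095] iou 0.68
terracotta 0.77 [319. 193.] xy [ 0.6199 -0.1741] iou 0.97
blue 0.8 [263. 196.] xy [0.6189 0.0288] iou 0.82
grey 0.87 [289. 194.] xy [ 0.6222 -0.0718] iou 0.95
grey 0.62 [348. 149.] xy [ 0.7753 -0.2676] iou 0.95
white 0.62 [328. 257.] xy [0.6176 0.1313] iou 0.92
terracotta 0.68 [398. 216.] xy [0.4119 0.3191] iou 0.33
terracotta 0.67 [222. 239.] xy [ 0.6151 -0.1723] iou 0.9
blue 0.88 [290. 250.] xy [0.6197 0.0289] iou 0.97
grey 0.87 [258. 246.] xy [ 0.6187 -0.0704] iou 0.91
grey 0.35 [277. 263.] xy [ 0.6589 -0.0146] iou 0.14
pos [593.6 331.  199.2] yaw -175.98 t 51.0 -> shift [69.4 -0.6 79.2] turn 0.0
```

View pics/w9.png

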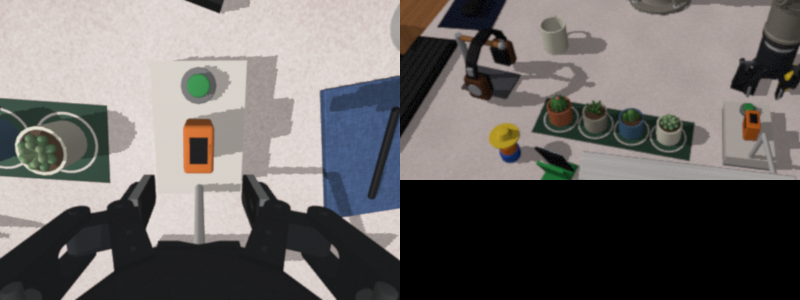

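Everything is in place: headset hung, four pots in rings, pack upright on the foot. I press the button with closed fingers.

Call:
jog_arm --series '[[[30,0,0,0],[60,0,20,0],[69.5,0,50,0],[69.5,0,80,0],[69.5,0,105,0]]]' --jaw 0

```text
t: 51.62
ee_pos: [0.5239, 0.3263, 0.0935]
orientation: [180.0, -0.0, -176.0]
ft_force: [-0.3, -0.0, 0.6]
gripper_width: -0.001
gripper_force: 0.0
```

Call:
jog_arm --series '[[[0,0,5,0],[0,0,10,0],[0,0,15,0],[0,0,18,0],[0,0,18,0]]]'

```text
t: 52.25
ee_pos: [0.525, 0.3265, 0.077]
orientation: [180.0, 0.1, -176.0]
ft_force: [0.4, -0.6, 3.8]
gripper_width: 0.001
gripper_force: 1.5
```

Call:
jog_arm --series '[[[0,0,2,0],[0,0,4,0],[0,0,5,0],[0,0,5,0]]]'

```text
t: 52.75
ee_pos: [0.5251, 0.3266, 0.0746]
orientation: [179.9, 0.1, -176.0]
ft_force: [-6.9, -3.5, 27.8]
gripper_width: 0.0
gripper_force: 14.2
```

Call:
jog_arm --series '[[[0,0,1.5,0],[0,0,3,0],[0,0,3,0],[0,0,3,0]]]'

```text
t: 53.25
ee_pos: [0.5253, 0.3266, 0.0742]
orientation: [179.8, 0.0, -176.0]
ft_force: [-13.7, -7.6, 50.2]
gripper_width: 0.001
gripper_force: 25.2
```

Call:
jog_arm --series '[[[0,0,-8,0],[0,0,-30,0],[0,0,-80,0],[0,0,-130,0],[0,0,-130,0]]]'

```text
t: 53.88
ee_pos: [0.5262, 0.3271, 0.2022]
orientation: [179.8, 0.3, -176.0]
ft_force: [0.3, 0.3, 0.0]
gripper_width: 0.001
gripper_force: 0.0
```

```bash
python3 -c "
from h import *
s=cams.camera('scene')['frame'];o=cv2.imread('pics/scene0.png')
print(s[300:325,260:440].mean((0,1)),o[300:325,260:440].mean((0,1)), s[255:275,230:350].mean((0,1)),o[255:275,230:350].mean((0,1)))
c=cams.camera('wrist');print('pack',pack(c,.040,.098));print(button(c));pots('top')
w=cv2.resize(c['frame'],(400,300));b=cv2.resize(s[130:340,60:480],(400,200));b=cv2.copyMakeBorder(b,0,100,0,0,0)
cv2.imwrite('pics/w10.png',np.hstack([w,b]))
"
```

```text
[153.80711111 155.66       160.05044444] [150.25666667 152.06       156.34977778] [67.76791667 73.46666667 65.46      ] [41.2475     49.12333333 38.54625   ]
pack ((array([0.5692, 0.3297]), np.float64(-3.23), np.float64(0.116)), array([276., 240.]), np.int64(405))
[(np.int32(56), array([327.2,   2.9]), array([[0.364 , 0.3537]])), (np.int32(655), array([276.9, 198.2]), array([[0.5265, 0.3248]]))]
white 0.86 [231. 193.] xy [0.6208 0.1296] iou 0.81
white 0.4 [263. 198.] xy [0.6224 0.0254] iou 0.9
terracotta 0.69 [318. 192.] xy [ 0.6179 -0.1712] iou 0.93
blue 0.55 [259. 193.] xy [0.6213 0.0281] iou 0.89
grey 0.79 [290. 198.] xy [ 0.6228 -0.0728] iou 0.92
grey 0.63 [307. 145.] xy [ 0.7987 -0.1195] iou 0.72
```

View pics/w10.png

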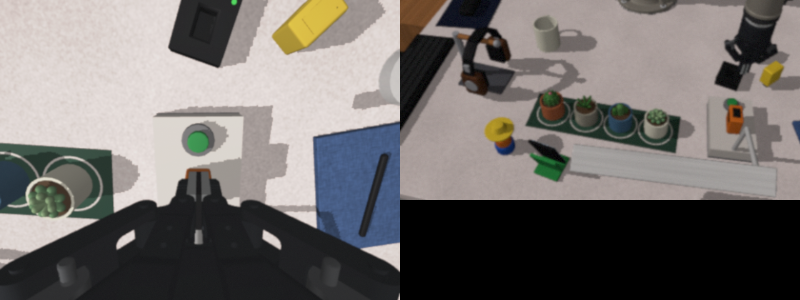

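```bash
python3 -c "
from h import *
from scipy.optimize import least_squares
a=np.load('w8.npy',allow_pickle=True).item();c=cams.camera('wrist')
def ctr(c,rng):
    h=cv2.cvtColor(c['frame'],cv2.COLOR_BGR2HSV);out=[]
    for lo,hi in rng:
        m=cv2.inRange(h,lo,hi);n,l,st,ce=cv2.connectedComponentsWithStats(m);
        k=1+np.argmax(st[1:,4]); out.append((st[k],ce[k]))
    return out
G=[((45,120,60),(80,255,255))]
(A,pa),=ctr(a,G);(B,pb),=ctr(c,G);print(A,B,pa,pb)
s=least_squares(lambda p:np.r_[proj(a,p)[0]-pa,proj(c,p)[0]-pb],[.525,.326,.05]);print('button top',s.x,s.fun)
for cc in(a,c):
    d=(cc['pose'][:3,3]-s.x);print(K(cc)[0,0])
# foot top plane check: socket/charger LED n/a; collar ellipse in both
for cc,p in((a,pa),(c,pb)):
    g=cv2.cvtColor(cc['frame'],cv2.COLOR_BGR2GRAY);r=int(p[1]);print(g[r,int(p[0])-34:int(p[0])+35:1].tolist()); print(g[r-34:r+35,int(p[0])].tolist())
"
```

```text
[265 105  32  32 788] [264 187  29  29 667] [280.64847716 120.64847716] [278.23238381 200.79310345]
button top [0.5245434  0.32472176 0.05783214] [-0.02707608 -0.00095661  0.0289671   0.00103691]
300.89615445778804
300.89615445778804
[224, 224, 224, 224, 224, 225, 224, 224, 220, 200, 164, 144, 137, 135, 136, 136, 135, 133, 129, 131, 133, 131, 128, 128, 127, 128, 127, 127, 127, 127, 126, 126, 126, 125, 126, 125, 125, 125, 124, 123, 122, 123, 122, 121, 121, 122, 121, 120, 115, 107, 95, 93, 95, 95, 96, 97, 96, 95, 95, 108, 142, 160, 163, 164, 164, 163, 163, 163, 164]
[213, 223, 224, 225, 225, 224, 224, 219, 190, 152, 136, 135, 135, 137, 136, 136, 134, 130, 116, 114, 121, 125, 126, 127, 126, 127, 127, 126, 126, 126, 126, 126, 126, 126, 126, 125, 125, 124, 125, 124, 125, 124, 124, 124, 123, 123, 122, 123, 123, 121, 115, 109, 117, 128, 132, 132, 132, 132, 132, 131, 149, 199, 221, 224, 224, 224, 224, 224, 224]
[215, 215, 215, 215, 215, 215, 215, 215, 215, 214, 202, 169, 139, 127, 125, 124, 124, 124, 122, 119, 124, 125, 122, 119, 119, 117, 117, 117, 117, 116, 116, 116, 117, 116, 115, 115, 114, 114, 113, 112, 113, 113, 112, 112, 113, 111, 109, 104, 94, 83, 83, 87, 88, 88, 88, 86, 87, 98, 128, 146, 151, 152, 152, 152, 152, 153, 153, 152, 152]
[197, 213, 216, 216, 215, 216, 215, 206, 160, 105, 90, 110, 122, 124, 124, 124, 124, 124, 118, 97, 74, 77, 101, 113, 117, 116, 116, 116, 116, 116, 116, 116, 116, 115, 115, 115, 115, 115, 115, 115, 115, 114, 115, 113, 115, 115, 114, 113, 113, 113, 116, 119, 122, 122, 125, 147, 190, 212, 215, 215, 215, 215, 215, 215, 215, 215, 215, 210, 194]
```

```bash
python3 -c "
from h import *
go([.5245,.326,.083],184)"
```

```text
pos [523.8 325.8 197.2] yaw -175.98 t 54.3 -> shift [ -0.9   0.2 114.2] turn 0.0
```

Call:
jog_arm --series '[[[-0.5,0,40,0],[-0.5,0,80,0],[-0.5,0,105,0],[-0.5,0,113,0],[-0.5,0,113,0]]]'

```text
t: 54.9
ee_pos: [0.5248, 0.3261, 0.0852]
orientation: [-180.0, -0.0, -176.0]
ft_force: [0.7, 1.2, 0.7]
gripper_width: 0.003
gripper_force: 0.0
```

Call:
jog_arm --series '[[[0,0,1,0],[0,0,1,0],[0,0,1,0]]]'

```text
t: 55.28
ee_pos: [0.525, 0.3265, 0.085]
orientation: [180.0, 0.0, -176.0]
ft_force: [-0.3, 0.2, -0.5]
gripper_width: 0.002
gripper_force: 0.0
```

Call:
jog_arm --series '[[[0,0,1,0],[0,0,1,0],[0,0,1,0]]]'

```text
t: 55.65
ee_pos: [0.5248, 0.3262, 0.0834]
orientation: [-180.0, 0.0, -176.0]
ft_force: [0.4, -0.8, 0.7]
gripper_width: 0.004
gripper_force: 0.0
```

Call:
jog_arm --series '[[[0,0,1,0],[0,0,1,0],[0,0,1,0]]]'

```text
t: 56.02
ee_pos: [0.5248, 0.3262, 0.0824]
orientation: [-180.0, -0.0, -176.0]
ft_force: [0.3, -0.1, 0.0]
gripper_width: -0.001
gripper_force: 0.0
```

Call:
jog_arm --series '[[[0,0,1,0],[0,0,1,0],[0,0,1,0]]]'

```text
t: 56.4
ee_pos: [0.5248, 0.3263, 0.0814]
orientation: [180.0, -0.0, -176.0]
ft_force: [0.9, -0.1, 0.5]
gripper_width: 0.002
gripper_force: 0.0
```

Call:
jog_arm --series '[[[0,0,1,0],[0,0,1,0],[0,0,1,0]]]'

```text
t: 56.78
ee_pos: [0.5248, 0.3263, 0.0805]
orientation: [180.0, 0.0, -176.0]
ft_force: [0.5, 0.8, 1.1]
gripper_width: 0.003
gripper_force: 0.7
```

Call:
jog_arm --series '[[[0,0,1,0],[0,0,1,0],[0,0,1,0]]]'

```text
t: 57.15
ee_pos: [0.5248, 0.3262, 0.0794]
orientation: [180.0, 0.0, -176.0]
ft_force: [-0.1, -0.9, 2.0]
gripper_width: -0.002
gripper_force: 0.9
```

Call:
jog_arm --series '[[[0,0,1,0],[0,0,1,0],[0,0,1,0]]]'

```text
t: 57.52
ee_pos: [0.5248, 0.3263, 0.0784]
orientation: [180.0, 0.0, -176.0]
ft_force: [-0.4, -0.8, 2.7]
gripper_width: 0.0
gripper_force: 1.1
```

Call:
jog_arm --series '[[[0,0,1,0],[0,0,1,0],[0,0,1,0]]]'

```text
t: 57.9
ee_pos: [0.5248, 0.3262, 0.0774]
orientation: [180.0, 0.0, -176.0]
ft_force: [-0.5, -0.8, 1.9]
gripper_width: 0.001
gripper_force: 1.4
```

Contact started near .0807 and the stop was at .0746, so that's the full 6 mm of travel. I finish this press to the stop and retract.

Call:
jog_arm --series '[[[0,0,2,0],[0,0,4,0],[0,0,4.5,0],[0,0,4.5,0],[0,0,4.5,0]]]'

```text
t: 58.52
ee_pos: [0.5249, 0.3263, 0.0748]
orientation: [179.9, -0.0, -176.0]
ft_force: [-5.9, -2.2, 20.8]
gripper_width: 0.002
gripper_force: 10.4
```

Call:
jog_arm --series '[[[0,0,-8,0],[0,0,-30,0],[0,0,-80,0],[0,0,-130,0],[40,0,-170,0]]]'

```text
t: 59.15
ee_pos: [0.4867, 0.3232, 0.2447]
orientation: [180.0, 0.2, -176.1]
ft_force: [-1.1, 1.1, 1.4]
gripper_width: -0.0
gripper_force: 0.0
```

Call:
jog_arm --series '[[[0,0,0,0],[0,0,0,0],[0,0,0,0],[0,0,0,0]]]'

```text
t: 59.65
ee_pos: [0.485, 0.3229, 0.2417]
orientation: [-179.9, -0.1, -176.0]
ft_force: [1.0, -0.3, 0.2]
gripper_width: -0.003
gripper_force: 0.0
```

```bash
python3 -c "
from h import *
pots('top')
c=cams.camera('wrist');print(pack(c,.04,.098),ctrl.state()['ft_force'])
"
```

```text
white 0.75 [275. 196.] xy [ 0.5871 -0.0229] iou 0.1
white 0.71 [234. 195.] xy [0.6191 0.13  ] iou 0.92
terracotta 0.69 [316. 194.] xy [ 0.6187 -0.1725] iou 0.92
terracotta 0.58 [277. 200.] xy [ 0.5875 -0.0264] iou 0.1
blue 0.6 [264. 195.] xy [0.6193 0.0279] iou 0.9
blue 0.55 [277. 198.] xy [ 0.5875 -0.0192] iou 0.1
grey 0.51 [319. 194.] xy [ 0.6189 -0.1721] iou 0.91
((array([0.6387, 0.3272]), np.float64(-1.11), np.float64(0.013)), array([278., 322.]), np.int64(33)) [-0.05903835 -0.67054615 -0.10835398]
```

```bash
python3 -c "
from h import *
pots('scene')"
```

```text
white 0.79 [325. 257.] xy [0.6182 0.1286] iou 0.93
white 0.64 [254. 249.] xy [ 0.6204 -0.0711] iou 0.93
terracotta 0.58 [222. 240.] xy [ 0.6188 -0.1693] iou 0.93
blue 0.8 [290. 253.] xy [0.6187 0.0296] iou 0.93
grey 0.63 [257. 247.] xy [ 0.6155 -0.0717] iou 0.9
grey 0.39 [277. 262.] xy [ 0.6587 -0.0169] iou 0.15
```

```bash
python3 -c "
from rig import ctrl
print(ctrl.job_done())"
```

```text
the job is handed in; nothing more can be done
None
```

I handed the job in at about 60 s: the headset hangs on its bar, all four pots are each inside their own ring, the orange pack is fully home in the lamp socket, and the green button was pressed down its full 6 mm (twice, the first press peaking near 50 N at the wrist) – the pictures show no visible change in the LED bar, so I can't confirm from them that the lamp is lit.

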